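# Put the stamping things away in the desk caddy and hang its gate

### The job

Put the stamping things away in the plywood desk caddy: stand the tall spray can of cleaner in the back bay under the shelf, then stand the stamp on the floor of the front bay. Then close the caddy: lower the loose gate so that both of its hinge eyes sit fully down on the two pintles, and leave it shut across the front. Do not disturb the drink can.

Things in the scene. Friction and masses are not known exactly. Their poses are not given: they have to be found in the camera images.
- caddy: Plywood desk caddy, fixed, 219 mm deep (x), 194 wide (y), 257 high, 170 wide inside. Origin on the desk under its middle; +x to its back, open front at -x. A shelf over x = +35 to +95 mm (underside z = 245 mm, on full-height cheeks) covers the back bay; sides further forward are 65 mm high, with a 132 mm post at each front corner. Its floor, 10 mm thick, runs on under the gate as a sill.
- bay_back (a point): Centre of the back bay's floor (10 mm above the desk), axes as the caddy's. The bay is 85 mm deep (x) and 170 mm wide (y), between the back panel and a strip 6 mm thick and 8 mm high across the floor that parts it from the front bay. The shelf's front edge is 17 mm in front of this point, its underside 235 mm above it.
- bay_front (a point): Centre of the front bay's floor (10 mm above the desk), axes as the caddy's. The bay is 93 mm deep (from the strip to the gate's inner face) and 170 mm wide.
- pintle_low (a point): Lower pintle at the caddy's left front corner: point on its axis at the top of its bracket, 25 mm above the desk; axes as the caddy's. Upright pin, 8 mm diameter, tapered over its last 4.5 mm, rising 13.5 mm above this point. With the gate hung, eye_low rests here.
- pintle_high (a point): Upper pintle: the same pin on the same vertical axis, 84 mm above the lower one (bracket 5 mm thick). With the gate hung, eye_high rests here.
- gate_mid (a point): Centre of the loose gate: plywood leaf 20 mm thick (its x), 184 long (y), 120 high (z), about 200 g, standing on its long edge on the desk in front of the caddy. Hinge straps on its -x face; hinge eyes beyond its +y end. Hung and shut, its axes are the caddy's, its underside is 13 mm above the desk and its mid-plane 99 mm in front of the caddy's origin. Grip it by its top edge.
- eye_low (a point): Centre of the underside of the gate's lower hinge eye: a steel ring, bore 12 mm, outside 19 mm, 14 mm high, in the gate's mid-plane 106 mm along +y from gate_mid and 48 mm below it. Axes as the gate's.
- eye_high (a point): The same for the upper eye, 84 mm above the lower one (36 mm above gate_mid). Hung, the gate swings freely about the pintles until it meets the caddy's front posts, about 3 mm behind it; its free end may sag onto the sill.
- spray_mid (a point): Centre (half-way up) of the tall white spray can with a paper label and a grey cap, 62 mm diameter, 160 mm high, about 280 g, standing upright; z is its axis. Its straight body reaches 122 mm up from its foot; above that come an aluminium dome and the cap (35 mm diameter).
- stamp_mid (a point): Centre (half-way up) of the self-inking stamp, a block 30 mm thick (its x), 48 mm wide (its y) and 69 mm tall (z), black base and red head, about 85 g, standing upright on the desk.
- can: Drink can, 66 mm diameter, 114 mm high, standing; origin under its middle. A bystander.
- file_rack: Wire stand of hanging folders at the middle of the desk, fixed furniture to keep clear of: about 350 mm wide (world y, -0.33 to +0.07 m), 390 mm high, its front folder 0.53 m in front of the robot. Origin under its middle.
- green_box: Green paper box between robot and rack, fixed furniture to keep clear of: about 475 mm wide (world y), 250 mm deep, 150 mm high. Origin under its middle.
Not all that is in view belongs to the job. There is more than one size of the part that bears stamp_mid; the job needs the smaller.

How it is judged:
On the way, in this order (a step that is already met when the one before it is completed fails the run):
1. the spray can stands upright on the floor of the back bay, let go (x of spray_mid in the frame of caddy between 0.035 and 0.07 m and y of spray_mid in the frame of caddy between -0.06 and 0.06 m and height (world z) of spray_mid between 0.083 and 0.094 m and angle between spray_mid's own z axis and vertical below 0.08 rad and contact force between the fingers and spray below 0.1 N), for 0.2 s.
2. the stamp stands on the floor of the front bay, let go (x of stamp_mid in the frame of caddy between -0.074 and -0.01 m and y of stamp_mid in the frame of caddy between -0.06 and 0.06 m and height (world z) of stamp_mid between 0.04 and 0.049 m and angle between stamp_mid's own z axis and vertical below 0.08 rad and contact force between the fingers and stamp below 0.1 N), for 0.2 s.
At the end, for the whole second after the job is handed in: Spray can upright (within 4.5 degrees) on the back bay's floor, stamp standing on the front bay's floor, each wholly inside its bay; both gate eyes seated on their pintles (each within 5 mm of its seated place), gate shut to within 7 degrees; everything let go and at rest (x of spray_mid in the frame of caddy between 0.035 and 0.07 m and y of spray_mid in the frame of caddy between -0.06 and 0.06 m and height (world z) of spray_mid between 0.083 and 0.094 m and angle between each of spray_mid, stamp_mid's own z axis and vertical below 0.08 rad and x of stamp_mid in the frame of caddy between -0.074 and -0.01 m and y of stamp_mid in the frame of caddy between -0.06 and 0.06 m and height (world z) of stamp_mid between 0.04 and 0.049 m and distance between eye_low and pintle_low below 0.005 m and distance between eye_high and pintle_high below 0.005 m and angle between the x axis of gate_mid and the x axis of caddy, either way round below 0.12 rad); the robot touches nothing.
It fails at once if the drink can is pushed more than 30 mm (distance of can from where it was at the start of the episode above 0.03 m).
It also fails if it takes over 72 s, if anything falls off the work surface, if the arm or the gripper's body presses on something with over 40 N, if the wrist force passes 120 N, or if a joint passes its speed limit or range.

### The arm

A 6-joint arm with a two-finger parallel gripper is mounted at the origin on a cart in front of the work surface, level with it; the furniture and walls round the work are solid. World frame = base frame: x ahead of the robot, y to its left, z up, the work surface at z = 0. Lengths are in m, angles in rad, forces in N, time in s.
With the tool pointing down it reaches from about 0.225 to 0.875 m from the base axis. Payload 3.4 kg.
Tool frame: the origin (TCP) lies at the centre of the arm's flange, where the gripper is bolted on; the fingertips stand manip.tcp_to_tips ahead of it and the grasp point (between the pads) lies 155 mm ahead of it (manip.tcp_to_tips is the distance from the TCP to the fingertips, in m); z points along the fingers, y is the line along which they close (so a half turn about z gives the same grasp; the last joint's range is limited). The gripper opens to 85 mm and grips with 20 to 120 N. Pads are 22 mm wide; open, the fingers measure 114 mm over their backs; the gripper's body (76 mm by 85 mm) begins 54 mm behind the grasp point. The pads swing forward as they close: fully open they stand 13 mm farther back than shut.
Start: joints at [-1.3, 0.276, 1.505, -0, 1.361, -0.121], TCP at [0.22, -0.531, 0.405] pointing down, gripper open.
Joint ranges: [-2.89, 2.89], [-0.75, 2.08], [0.22, 2.7], [-1.18, 4.32], [0.11, 2.71], [-2.7, 2.7]. Speed limits (rad/s): [2.57, 2.57, 3.14, 3.14, 3.14, 3.14].

### API

Orientations are given as a unit quaternion [w, x, y, z].
In Python, from rig import sensors, imaging, manip gives the robot as it stands. The module is installed in compiled form; this text tells all that it offers.
- The arm moves only by the tool jog_arm, never from a script. Its argument "plan" is a list of rows, each an object of numbers: "dx", "dy", "dz": the shift along the tool's x, y, z in mm; "ax", "ay", "az": the turn, a rotation vector about the tool's x, y, z in units of 6 degrees (1.0 is 6 degrees); "grip": the closure, from 0 (fully open) to 1 (shut). A call has 1 to 20 rows; each row shifts and turns the commanded pose from where the row before left it, along the tool's axes as they then stand; what a row does not reach is not made up. A row lasts 1/12 s, in which the tool goes at most 41.7 mm and 7.16 degrees, less where a joint would pass 70% of its speed; a pose out of reach is approached as far as the arm can. A call is refused whole if a number of a shift passes 41.7 or a number of a turn 1, either way. A call with a gripper value outside its range is refused whole. The fingers move at their own pace and stop on an object; "grip_force" is the grip in N (left out, the last holds). Time passes only in rows, so rows that do not move let the fingers close. It gives the time, the measured TCP pose, the force, the opening and the grip force at its end, in the units of the state.
- sensors.get_state(): the state, without advancing time (a new reading comes with each control period).
- imaging.get_image(name): name is "side" or "top"; returns a dict with "image" (400x640x3 uint8, red, green, blue), "K" (3x3 intrinsics, pixels), "extrinsics" (4x4, takes a point from world to camera coordinates). Camera axes: x right, y up, looking along -z (the intrinsics and any distortion apply to the point x, -y, -z); pixel columns grow to the right and rows downward; lengths in m; the calibration is good to about 2 mm. A picture is of the moment at which its call begins. There is no depth.
- manip.sign_off(): hands the job in; it is judged then, once.
The state is a dict: "clock": time; "qpos": joint angles; "qd": joint speeds; "effort": joint torques, N m; "position": TCP position; "ee_rot": TCP orientation; "contact_force": force on the tool from outside, world axes, zero at the start; "moment": the same for the moment, N m; "width": finger opening in m; "gripper_force": force on a finger pad.
Only numpy, scipy, OpenCV 4.12 (cv2) and the standard library are available. Lean on these libraries where they do the work, as an engineer would, in place of code of your own. Each camera call takes 0.05 s, during which the arm holds its last target. There are 200 camera calls.

## Working session

There is one attempt and no reset: what is moved stays moved. The work goes in short steps, Python scripts to look and compute and a tool call to move; the robot and the scene stay as the last step left them, time stands still between calls to the robot, and variables do not carry over. Pictures are saved under pics/ and viewed, at most 10 in all, crops included, and the job is handed in when it is done.

Besides the shell and the picture viewer there is one more tool, called as name([rows], argument=value, ...), one row to a line, values as JSON. jog_arm: Moves the arm, as the interface text tells. Its arguments: {"type":"object","properties":{"plan":{"type":"array"},"grip_force":{"type":"number"}},"required":["plan"]}

```bash
mkdir -p pics; cat > h.py <<'E'
import numpy as np, cv2
from rig import sensors, imaging, manip
def shot(n,f=None):
    d=imaging.get_image(n)
    if f: cv2.imwrite('pics/'+f,cv2.cvtColor(d['image'],cv2.COLOR_RGB2BGR))
    return d
def ray(d,u,v):
    K=np.array(d['K']);E=np.array(d['extrinsics'])
    p=np.linalg.solve(K,[u,v,1.]);c=np.array([p[0],-p[1],-p[2]])
    R=E[:3,:3];return -R.T@E[:3,3],R.T@c
def onz(d,u,v,z):
    o,r=ray(d,u,v);return o+r*(z-o[2])/r[2]
def proj(d,P):
    E=np.array(d['extrinsics']);c=E[:3,:3]@np.array(P)+E[:3,3]
    p=np.array(d['K'])@[c[0],-c[1],-c[2]];return p[:2]/p[2]
E
python3 - <<'E'
from h import *
import pickle
D={}
for n in('side','top'):
    d=shot(n,n+'0.png');D[n]=d;print(n,np.round(d['K'],1).tolist(),np.round(d['extrinsics'],3).tolist(),ray(d,320,200)[0], [k for k in d])
pickle.dump(D,open('D0.pkl','wb'))
print(manip.tcp_to_tips,sensors.get_state())
E
```

```text
side [[399.7, 0.0, 324.3], [0.0, 399.7, 201.8], [0.0, 0.0, 1.0]] [[-0.592, -0.805, -0.015, 0.293], [0.406, -0.315, 0.858, -0.288], [-0.696, 0.502, 0.514, -0.815], [0.0, 0.0, 0.0, 1.0]] [-0.27654042  0.55416917  0.6702072 ] ['image', 'K', 'extrinsics']
top [[507.4, 0.0, 322.8], [0.0, 507.4, 207.5], [0.0, 0.0, 1.0]] [[0.485, -0.875, -0.006, -0.255], [0.855, 0.472, 0.217, -0.433], [-0.187, -0.11, 0.976, -1.779], [0.0, 0.0, 0.0, 1.0]] [ 0.16131495 -0.2146591   1.8294039 ] ['image', 'K', 'extrinsics']
0.1734 {'clock': 0.1, 'qpos': array([-1.30001818e+00,  2.76524482e-01,  1.50599745e+00,  1.13848596e-05,
        1.36070340e+00, -1.21017046e-01]), 'qd': array([-9.02415211e-04,  4.70398376e-04, -4.73960762e-03,  4.23567425e-06,
        3.02840268e-04,  8.31949980e-04]), 'effort': array([-7.10095301e-04, -4.17707670e+01, -2.46405691e+01, -3.00264983e-04,
        5.83003712e-03, -1.85494730e-05]), 'position': array([ 0.21950047, -0.53125362,  0.40393375]), 'ee_rot': array([-8.14469713e-04,  9.80873256e-01,  1.94645806e-01, -5.55202504e-05]), 'contact_force': array([1.03365835, 0.69898952, 0.48352243]), 'moment': array([-0.00666712, -0.05557871, -0.00278777]), 'gripper_force': 0.0, 'width': 0.08527649789433396}
```

View pics/top0.png

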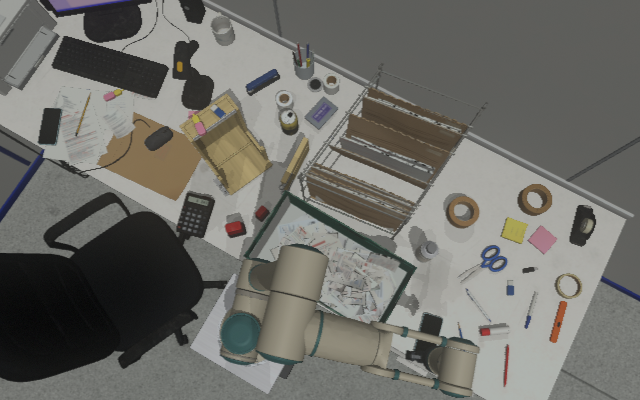

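View pics/side0.png

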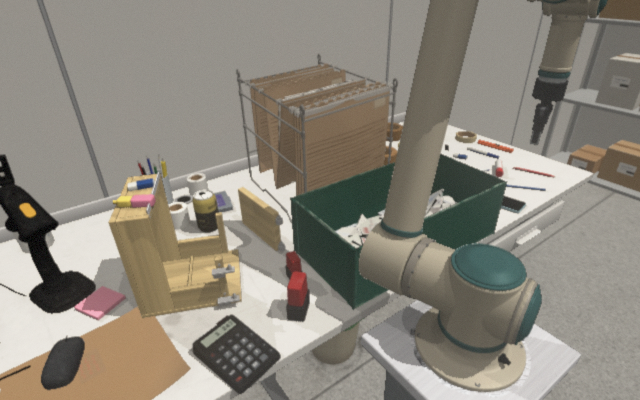

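The top view shows the caddy at about (225,150), the loose gate at (296,160) and the drink can, black and gold, at (290,120). The two red stamps are at (235,228) and (262,213), and a grey-capped can beside the rack is at (427,247). I'll check these in one crop.

```bash
python3 - <<'E'
from h import *
t=cv2.imread('pics/top0.png');s=cv2.imread('pics/side0.png')
a=cv2.resize(t[85:250,170:320],(450,495),interpolation=cv2.INTER_CUBIC)
b=cv2.resize(t[215:280,390:460],(210,195),interpolation=cv2.INTER_CUBIC)
c=cv2.resize(s[170:325,180:320],(350,387),interpolation=cv2.INTER_CUBIC)
o=np.zeros((600,800,3),np.uint8);o[:495,:450]=a;o[:195,450:660]=b;o[200:587,450:800]=c
cv2.imwrite('pics/c1.png',o)
E
```

```text
(no output)
```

View pics/c1.png

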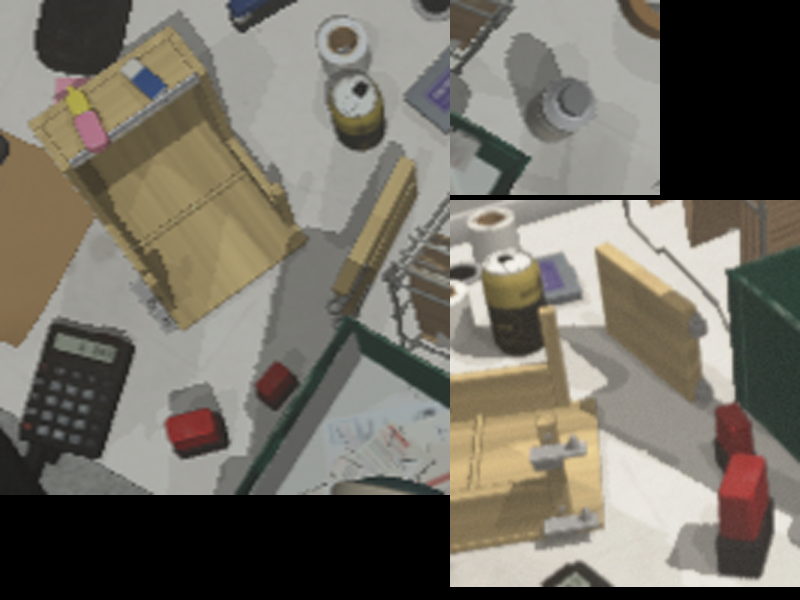

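```bash
python3 - <<'E'
from h import *
import pickle
D=pickle.load(open('D0.pkl','rb'));t=D['top'];s=D['side']
c=lambda x,y:(170+x/3-.33,85+y/3-.33)
f=lambda n,P,z,d=t:print(n,np.round(onz(d,*P,z)*1000,0)[:2])
for n,p,z in[('shelf BR',(165,28),.257),('shelf FR',(203,75),.257),('BL',(30,125),.257),('FL',(68,168),.257),('sillR',(305,240),.01),('sillL',(180,328),.01),
 ('stripR',(252,172),.01),('stripL',(140,248),.01),
 ('gate far a',(404,156),.12),('far b',(418,164),.12),('gate near a',(338,266),.12),('near b',(355,275),.12),('eye',(340,305),.095+.0),('can',(357,93),.114)]: f(n,c(*p),z)
f('spray cap',(432.2,247.2),.16)
hsv=cv2.cvtColor(t['image'],cv2.COLOR_RGB2HSV)
for nm,d,box in(('top',t,(225,195,275,245)),('side',s,(280,240,315,325))):
    hsv=cv2.cvtColor(d['image'],cv2.COLOR_RGB2HSV)
    m=((hsv[...,0]<8)|(hsv[...,0]>172))&(hsv[...,1]>130)&(hsv[...,2]>40)
    k=np.zeros_like(m);k[box[1]:box[3],box[0]:box[2]]=1;m&=k
    n,l,st,ce=cv2.connectedComponentsWithStats(m.astype(np.uint8))
    for i in range(1,n):
        if st[i][4]>20:
            p=np.argwhere(l==i)[:,::-1].astype(np.float32);r=cv2.minAreaRect(p)
            print(nm,st[i],ce[i]);
            for q in cv2.boxPoints(r): print('  ',q,np.round(onz(d,*q,.069)*1000))
    if nm=='top':
        x=hsv[203:226,250:276];print(x[...,2]);print(m[203:226,250:276].astype(int))
E
```

```text
shelf BR [644. 438.]
shelf FR [616. 372.]
BL [474. 509.]
FL [452. 445.]
sillR [560. 239.]
sillL [388. 317.]
stripR [605. 343.]
stripL [451. 414.]
gate far a [683. 161.]
far b [682. 141.]
gate near a [527. 162.]
near b [527. 139.]
eye [492. 141.]
can [727. 251.]
spray cap [ 538. -408.]
top [256 206  10  11  49] [260.30612245 210.89795918]
   [255.00003 213.     ] [364. 185.  69.]
   [262.50003 205.5    ] [401. 175.  69.]
   [266.00003 209.     ] [396. 158.  69.]
   [258.50003 216.5    ] [359. 167.  69.]
top [226 221  16  14 162] [233.59876543 227.66049383]
   [224.82355 224.29416] [278. 257.  69.]
   [239.64706 220.58829] [314. 218.  69.]
   [242.29413 231.17651] [286. 191.  69.]
   [227.47061 234.88239] [250. 229.  69.]
[[173 173 173 172 173 173 139 119 119 119 118 119 120 119 118 111 107 108
  107 106 107 116 119 119 119 119]
 [172 173 173 173 173 174 140 119 118 118 119 118 119 119 111 108 108 108
  107 106 106 108 116 118 118 118]
 [172 172 173 173 173 172 140 119 119 119 119 103 104 107 107 108 107 106
  107 106 105 108 116 118 118 101]
 [173 174 174 174 173 140 119 120 120 118 1
[... 3147 characters left out ...]
 0 0 0 0 0 0 0 0 0 0 0 0 0 0 0 0 0]
 [0 0 0 0 0 0 0 0 0 0 0 0 0 0 0 0 0 0 0 0 0 0 0 0 0 0]
 [0 0 0 0 0 0 0 0 0 0 0 0 0 0 0 0 0 0 0 0 0 0 0 0 0 0]
 [0 0 0 0 0 0 0 0 0 0 0 0 0 0 0 0 0 0 0 0 0 0 0 0 0 0]
 [0 0 0 0 0 0 0 0 0 0 0 0 0 0 0 0 0 0 0 0 0 0 0 0 0 0]]
side [287 253  12  14  86] [293.37209302 258.61627907]
   [286.93106 253.82762] [396. 183.  69.]
   [294.68967 250.72417] [395. 161.  69.]
   [300.4138 265.0345] [341. 180.  69.]
   [292.65518 268.13794] [343. 200.  69.]
side [288 268  19  35 373] [297.99731903 283.26273458]
   [284.49057 297.28302] [275. 264.  69.]
   [293.24527 266.64154] [347. 196.  69.]
   [311.60373 271.88684] [306. 173.  69.]
   [302.84903 302.52832] [239. 242.  69.]
```

The nearer stamp at (262,213) has a head of about 41x21 mm. The one at (235,228) is about 54x44 mm. So the stamp I want is (262,213), next to the green box. Next I need the box rim for clearances.

```bash
cat >> h.py <<'E'
from scipy.spatial.transform import Rotation as Ro
def Rt(az,tilt,sgn=1):  # tool z at azimuth az, tilted below horizontal by tilt; y horizontal
    z=np.array([np.cos(az)*np.cos(tilt),np.sin(az)*np.cos(tilt),-np.sin(tilt)])
    y=sgn*np.array([-np.sin(az),np.cos(az),0]);return np.c_[np.cross(y,z),y,z]
def cur():
    s=sensors.get_state();q=s['ee_rot'];return s,Ro.from_quat([q[1],q[2],q[3],q[0]]).as_matrix(),np.array(s['position'])
def go(Rg,G,off=.155):
    "rotation in 6deg units (body) then shift in tool mm after the rotation; G = grasp point goal"
    s,R,p=cur();rv=Ro.from_matrix(R.T@Rg).as_rotvec()/np.radians(6)
    P=np.array(G)-off*Rg[:,2]
    print('rot',np.round(rv,2),'shift then',np.round(Rg.T@(P-p)*1000,1),'TCPgoal',np.round(P,3),'world d',np.round((P-p)*1000),'q',np.round(s['qpos'],2),'t',round(s['clock'],2),'w',round(s['width'],4),'F',np.round(s['contact_force'],1))
def oik(R,q1,q23):
    M=Ro.from_euler('Z',q1).as_matrix()@Ro.from_euler('Y',q23).as_matrix()
    W=M.T@R@Ro.from_euler('Z',-np.pi/2).as_matrix();e=Ro.from_matrix(W).as_euler('ZYZ');return np.round(e,2)
E
python3 - <<'E'
from h import *
import pickle
D=pickle.load(open('D0.pkl','rb'));t=D['top']
for n,u,v in[('back-left',288,194),('left mid',262,235),('left front',247,258),('right back',414,268),('mid back',350,230),('right front',396,305)]:print(n,np.round(onz(t,u,v,.15)[:2]*1000))
s,R,p=cur();print(oik(R,-1.3,1.782))
for a in(-.3,-.6,-.8):
  for sg in(1,-1): print('pick',a,sg,oik(Rt(a,.35,sg),-.75,1.9))
for sg in(1,-1): print('place',sg,oik(Rt(1.15,.35,sg),.4,1.9))
E
```

```text
back-left [467. 102.]
left mid [302. 107.]
left front [211. 112.]
right back [ 449. -388.]
mid back [ 459. -143.]
right front [ 314. -391.]
[ 0.    1.36 -0.12]
pick -0.3 1 [1.45 0.42 3.11]
pick -0.3 -1 [ 1.45  0.42 -0.03]
pick -0.6 1 [ 1.4   0.14 -3.02]
pick -0.6 -1 [1.4  0.14 0.12]
pick -0.8 1 [-1.15  0.05 -0.41]
pick -0.8 -1 [-1.15  0.05  2.73]
place 1 [1.41 0.71 3.04]
place -1 [ 1.41  0.71 -0.1 ]
```

```bash
python3 - <<'E'
from h import *
for sg in(1,-1): print('pick',oik(Rt(.6,.35,sg),-1.0,1.9))
R=Rt(.6,.35,-1); z=np.array([np.cos(.6),np.sin(.6),0])
c=np.array([.538,-.408,.095]);go(R,c-.11*z);go(R,c)
E
```

```text
pick [1.23 1.49 2.82]
pick [ 1.23  1.49 -0.32]
rot [ 1.2  11.61 -1.74] shift then [-213.9   78.1  159.9] TCPgoal [ 0.327 -0.552  0.148] world d [ 108.  -21. -256.] q [-1.3   0.28  1.51  0.    1.36 -0.12] t 0.1 w 0.0853 F [1.  0.7 0.5]
rot [ 1.2  11.61 -1.74] shift then [-176.2   78.1  263.2] TCPgoal [ 0.418 -0.49   0.148] world d [ 198.   41. -256.] q [-1.3   0.28  1.51  0.    1.36 -0.12] t 0.1 w 0.0853 F [1.  0.7 0.5]
```

jog_arm([
  {"ax":0.09,"ay":0.89,"az":-0.13,"grip":0},
  {"ax":0.09,"ay":0.89,"az":-0.13,"grip":0},
  {"ax":0.09,"ay":0.89,"az":-0.13,"grip":0},
  {"ax":0.09,"ay":0.89,"az":-0.13,"grip":0},
  {"ax":0.09,"ay":0.89,"az":-0.13,"grip":0},
  {"ax":0.09,"ay":0.89,"az":-0.13,"grip":0},
  {"ax":0.09,"ay":0.89,"az":-0.13,"grip":0},
  {"ax":0.09,"ay":0.89,"az":-0.13,"grip":0},
  {"ax":0.09,"ay":0.89,"az":-0.13,"grip":0},
  {"ax":0.09,"ay":0.89,"az":-0.13,"grip":0},
  {"ax":0.09,"ay":0.89,"az":-0.13,"grip":0},
  {"ax":0.09,"ay":0.89,"az":-0.13,"grip":0},
  {"ax":0.09,"ay":0.89,"az":-0.13,"grip":0},
  {"grip":0},
], grip_force=40)

```text
$.plan[0]: bad value
```

```bash
python3 - <<'E'
from h import *
R=Rt(.6,.35,-1); z=np.array([np.cos(.6),np.sin(.6),0])
c=np.array([.538,-.408,.095]);go(R,c-.11*z)
E
```

```text
rot [ 1.2  11.61 -1.74] shift then [-213.9   78.1  159.9] TCPgoal [ 0.327 -0.552  0.148] world d [ 108.  -21. -256.] q [-1.3   0.28  1.51  0.    1.36 -0.12] t 0.1 w 0.0853 F [1.  0.7 0.5]
```

jog_arm([
  {"dx":0,"dy":0,"dz":0,"ax":0.09,"ay":0.89,"az":-0.13,"grip":0},
], grip_force=40)

```text
clock: 0.18
position: [0.2205, -0.5307, 0.4043]
ee_rot: [-0.014, 0.978, 0.202, 0.045]
contact_force: [0.3, 0.6, -1.2]
width: 0.0852
gripper_force: 0.0
```

jog_arm([
  {"dx":0,"dy":0,"dz":0,"ax":0.09,"ay":0.89,"az":-0.13,"grip":0},
  {"dx":0,"dy":0,"dz":0,"ax":0.09,"ay":0.89,"az":-0.13,"grip":0},
  {"dx":0,"dy":0,"dz":0,"ax":0.09,"ay":0.89,"az":-0.13,"grip":0},
  {"dx":0,"dy":0,"dz":0,"ax":0.09,"ay":0.89,"az":-0.13,"grip":0},
  {"dx":0,"dy":0,"dz":0,"ax":0.09,"ay":0.89,"az":-0.13,"grip":0},
  {"dx":0,"dy":0,"dz":0,"ax":0.09,"ay":0.89,"az":-0.13,"grip":0},
  {"dx":0,"dy":0,"dz":0,"ax":0.09,"ay":0.89,"az":-0.13,"grip":0},
  {"dx":0,"dy":0,"dz":0,"ax":0.09,"ay":0.89,"az":-0.13,"grip":0},
  {"dx":0,"dy":0,"dz":0,"ax":0.09,"ay":0.89,"az":-0.13,"grip":0},
  {"dx":0,"dy":0,"dz":0,"ax":0.09,"ay":0.89,"az":-0.13,"grip":0},
  {"dx":0,"dy":0,"dz":0,"ax":0.09,"ay":0.89,"az":-0.13,"grip":0},
  {"dx":0,"dy":0,"dz":0,"ax":0.09,"ay":0.89,"az":-0.13,"grip":0},
  {"dx":0,"dy":0,"dz":0,"ax":0,"ay":0,"az":0,"grip":0},
])

```text
clock: 1.27
position: [0.219, -0.5319, 0.4025]
ee_rot: [-0.169, 0.784, 0.239, 0.547]
contact_force: [-0.4, -0.1, -1.0]
width: 0.0855
gripper_force: 0.0
```

```bash
python3 - <<'E'
from h import *
R=Rt(.6,.35,-1); z=np.array([np.cos(.6),np.sin(.6),0])
c=np.array([.538,-.408,.095]);go(R,c-.11*z)
E
```

```text
rot [ 0.05  0.01 -0.05] shift then [-212.3   77.8  160.2] TCPgoal [ 0.327 -0.552  0.148] world d [ 108.  -20. -254.] q [-1.57  0.46  1.55  0.97  1.91 -0.65] t 1.27 w 0.0855 F [-0.4 -0.1 -1. ]
```

jog_arm([
  {"dx":-26.5,"dy":9.8,"dz":20,"ax":0,"ay":0,"az":0,"grip":0},
  {"dx":-26.5,"dy":9.8,"dz":20,"ax":0,"ay":0,"az":0,"grip":0},
  {"dx":-26.5,"dy":9.8,"dz":20,"ax":0,"ay":0,"az":0,"grip":0},
  {"dx":-26.5,"dy":9.8,"dz":20,"ax":0,"ay":0,"az":0,"grip":0},
  {"dx":-26.5,"dy":9.8,"dz":20,"ax":0,"ay":0,"az":0,"grip":0},
  {"dx":-26.5,"dy":9.8,"dz":20,"ax":0,"ay":0,"az":0,"grip":0},
  {"dx":-26.5,"dy":9.8,"dz":20,"ax":0,"ay":0,"az":0,"grip":0},
  {"dx":-26.5,"dy":9.8,"dz":20,"ax":0,"ay":0,"az":0,"grip":0},
  {"dx":0,"dy":0,"dz":0,"ax":0,"ay":0,"az":0,"grip":0},
])

```text
clock: 2.02
position: [0.3282, -0.5526, 0.1439]
ee_rot: [-0.17, 0.786, 0.239, 0.544]
contact_force: [-1.1, -0.1, -0.3]
width: 0.0851
gripper_force: 0.0
```

```bash
python3 - <<'E'
from h import *
R=Rt(.6,.35,-1)
c=np.array([.538,-.408,.095]);go(R,c)
d=shot('top','t1.png');im=cv2.imread('pics/t1.png')
cv2.imwrite('pics/t1c.png',cv2.resize(im[195:335,350:520],(680,560),interpolation=cv2.INTER_CUBIC))
E
```

```text
rot [ 0.01  0.08 -0.08] shift then [ 41.4  -0.9 101.2] TCPgoal [ 0.418 -0.49   0.148] world d [90. 62.  4.] q [-1.4   0.8   1.65  1.02  1.55 -0.95] t 2.02 w 0.0851 F [-1.1 -0.1 -0.3]
```

View pics/t1c.png

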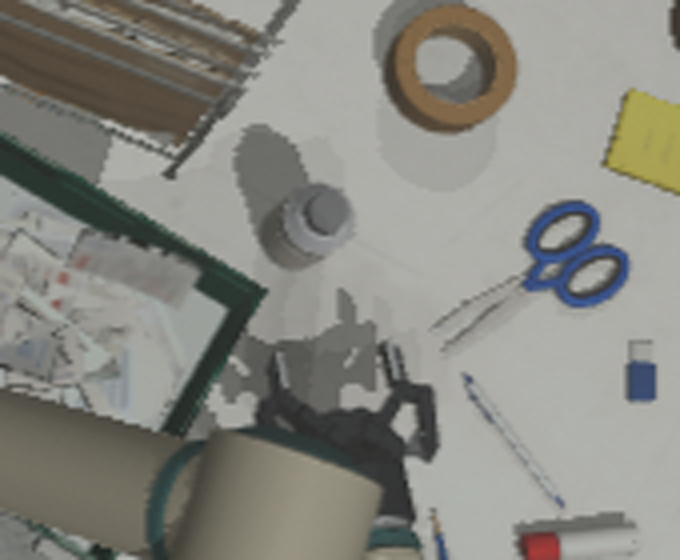

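Fingers at crop (283,380) and (390,355) straddle the line to the can. The cap is at crop (326,212), and the path clears the box corner at (265,290). Moving in to grip.

jog_arm([
  {"dx":7,"dy":-0.4,"dz":17,"ax":0,"ay":0,"az":0,"grip":0},
  {"dx":7,"dy":-0.4,"dz":17,"ax":0,"ay":0,"az":0,"grip":0},
  {"dx":7,"dy":-0.4,"dz":17,"ax":0,"ay":0,"az":0,"grip":0},
  {"dx":7,"dy":-0.4,"dz":17,"ax":0,"ay":0,"az":0,"grip":0},
  {"dx":7,"dy":-0.4,"dz":17,"ax":0,"ay":0,"az":0,"grip":0},
  {"dx":7,"dy":-0.4,"dz":17,"ax":0,"ay":0,"az":0,"grip":0},
  {"dx":0,"dy":0,"dz":0,"ax":0,"ay":0,"az":0,"grip":0},
  {"dx":0,"dy":0,"dz":0,"ax":0,"ay":0,"az":0,"grip":1},
  {"dx":0,"dy":0,"dz":0,"ax":0,"ay":0,"az":0,"grip":1},
  {"dx":0,"dy":0,"dz":0,"ax":0,"ay":0,"az":0,"grip":1},
  {"dx":0,"dy":0,"dz":0,"ax":0,"ay":0,"az":0,"grip":1},
  {"dx":0,"dy":0,"dz":0,"ax":0,"ay":0,"az":0,"grip":1},
])

```text
clock: 3.07
position: [0.4162, -0.4907, 0.1557]
ee_rot: [-0.167, 0.784, 0.24, 0.548]
contact_force: [-2.9, 0.3, 5.1]
width: 0.0607
gripper_force: 44.1
```

```bash
python3 - <<'E'
from h import *
go(Rt(.6,.35,-1),[.538,-.408,.6])
E
```

```text
rot [ 0.06  0.02 -0.01] shift then [ 467.9    0.5 -169.1] TCPgoal [ 0.418 -0.49   0.653] world d [  2.   0. 497.] q [-1.25  0.76  1.72  1.14  1.45 -0.94] t 3.07 w 0.0607 F [-2.9  0.3  5.1]
```

```bash
cat >> h.py <<'E'
def sh(*ds,R=None):
    s,Rc,p=cur();R=Rc if R is None else R
    for d in ds: print('world',d,'-> tool',np.round(R.T@np.array(d,float),1))
E
python3 - <<'E'
from h import *
sh((-36,0,220))
R2=Rt(1.15,.35,-1);s,R,p=cur()
print(Ro.from_matrix(R.T@R2).as_rotvec()/np.radians(6));sh((0,40,0),R=R2)
E
```

```text
world (-36, 0, 220) -> tool [ 196.2  -19.7 -103.9]
[ 4.99613153  0.02447766 -1.81182098]
world (0, 40, 0) -> tool [ 12.5 -16.3  34.3]
```

jog_arm([
  {"dx":14,"dy":-1.4,"dz":-7.4,"ax":0,"ay":0,"az":0,"grip":1},
  {"dx":28,"dy":-2.8,"dz":-14.8,"ax":0,"ay":0,"az":0,"grip":1},
  {"dx":28,"dy":-2.8,"dz":-14.8,"ax":0,"ay":0,"az":0,"grip":1},
  {"dx":28,"dy":-2.8,"dz":-14.8,"ax":0,"ay":0,"az":0,"grip":1},
  {"dx":28,"dy":-2.8,"dz":-14.8,"ax":0,"ay":0,"az":0,"grip":1},
  {"dx":28,"dy":-2.8,"dz":-14.8,"ax":0,"ay":0,"az":0,"grip":1},
  {"dx":28,"dy":-2.8,"dz":-14.8,"ax":0,"ay":0,"az":0,"grip":1},
  {"dx":14,"dy":-1.4,"dz":-7.4,"ax":0,"ay":0,"az":0,"grip":1},
  {"dx":0,"dy":0,"dz":0,"ax":0.83,"ay":0,"az":-0.3,"grip":1},
  {"dx":0,"dy":0,"dz":0,"ax":0.83,"ay":0,"az":-0.3,"grip":1},
  {"dx":0,"dy":0,"dz":0,"ax":0.83,"ay":0,"az":-0.3,"grip":1},
  {"dx":0,"dy":0,"dz":0,"ax":0.83,"ay":0,"az":-0.3,"grip":1},
  {"dx":0,"dy":0,"dz":0,"ax":0.83,"ay":0,"az":-0.3,"grip":1},
  {"dx":0,"dy":0,"dz":0,"ax":0.83,"ay":0,"az":-0.3,"grip":1},
  {"dx":0,"dy":0,"dz":0,"ax":0,"ay":0,"az":0,"grip":1},
])

```text
clock: 4.32
position: [0.3819, -0.4907, 0.3733]
ee_rot: [-0.312, 0.69, 0.445, 0.477]
contact_force: [0.9, -0.4, -3.0]
width: 0.0605
gripper_force: 44.2
```

```bash
python3 - <<'E'
from h import *
s,R,p=cur();print(p);g=p+.155*R[:,2];print('grasp pt',g,np.degrees(np.arctan2(R[1,2],R[0,2])),R[:,1]);go(Rt(1.15,.35,-1),[.445,.21,.2])
E
```

```text
[ 0.38194758 -0.49073888  0.37334681]
grasp pt [ 0.44094309 -0.35800361  0.31925542] 66.0367694741118 [ 0.91291408 -0.4081108  -0.005784  ]
rot [-0.02  0.06 -0.05] shift then [  65.3 -228.7  529.5] TCPgoal [0.386 0.077 0.253] world d [   4.  568. -120.] q [-1.23  0.6   1.37  0.84  2.08 -0.74] t 4.32 w 0.0605 F [ 0.9 -0.4 -3. ]
```

jog_arm([
  {"dx":6,"dy":-8,"dz":16,"ax":0,"ay":0,"az":0,"grip":1},
  {"dx":11.8,"dy":-15.5,"dz":32.5,"ax":0,"ay":0,"az":0,"grip":1},
  {"dx":11.8,"dy":-15.5,"dz":32.5,"ax":0,"ay":0,"az":0,"grip":1},
  {"dx":11.8,"dy":-15.5,"dz":32.5,"ax":0,"ay":0,"az":0,"grip":1},
  {"dx":11.8,"dy":-15.5,"dz":32.5,"ax":0,"ay":0,"az":0,"grip":1},
  {"dx":11.8,"dy":-15.5,"dz":32.5,"ax":0,"ay":0,"az":0,"grip":1},
  {"dx":11.8,"dy":-15.5,"dz":32.5,"ax":0,"ay":0,"az":0,"grip":1},
  {"dx":11.8,"dy":-15.5,"dz":32.5,"ax":0,"ay":0,"az":0,"grip":1},
  {"dx":11.8,"dy":-15.5,"dz":32.5,"ax":0,"ay":0,"az":0,"grip":1},
  {"dx":11.8,"dy":-15.5,"dz":32.5,"ax":0,"ay":0,"az":0,"grip":1},
  {"dx":11.8,"dy":-15.5,"dz":32.5,"ax":0,"ay":0,"az":0,"grip":1},
  {"dx":11.8,"dy":-15.5,"dz":32.5,"ax":0,"ay":0,"az":0,"grip":1},
  {"dx":11.8,"dy":-15.5,"dz":32.5,"ax":0,"ay":0,"az":0,"grip":1},
  {"dx":11.8,"dy":-15.5,"dz":32.5,"ax":0,"ay":0,"az":0,"grip":1},
  {"dx":11.8,"dy":-15.5,"dz":32.5,"ax":0,"ay":0,"az":0,"grip":1},
  {"dx":6,"dy":-8,"dz":16,"ax":0,"ay":0,"az":0,"grip":1},
  {"dx":0,"dy":0,"dz":0,"ax":0,"ay":0,"az":0,"grip":1},
])

```text
clock: 5.73
position: [0.3787, 0.0815, 0.3721]
ee_rot: [-0.313, 0.69, 0.445, 0.478]
contact_force: [-0.5, 0.6, -2.7]
width: 0.0606
gripper_force: 45.2
```

```bash
python3 - <<'E'
from h import *
go(Rt(1.15,.35,-1),[.445,.21,.2])
d=shot('side','s2.png');e=shot('top','t2.png')
im=cv2.imread('pics/t2.png');a=cv2.resize(im[85:245,170:330],(480,480),interpolation=cv2.INTER_CUBIC)
b=cv2.imread('pics/s2.png')[150:330,100:420]
o=np.zeros((480,800,3),np.uint8);o[:,:480]=a;o[:180,480:]=b;cv2.imwrite('pics/c2.png',o)
E
```

```text
rot [-0.03  0.05 -0.05] shift then [-112.2    8.1   39.7] TCPgoal [0.386 0.077 0.253] world d [   7.   -4. -119.] q [-0.48  0.06  2.25  1.26  1.38 -0.71] t 5.73 w 0.0606 F [-0.5  0.6 -2.7]
```

View pics/c2.png

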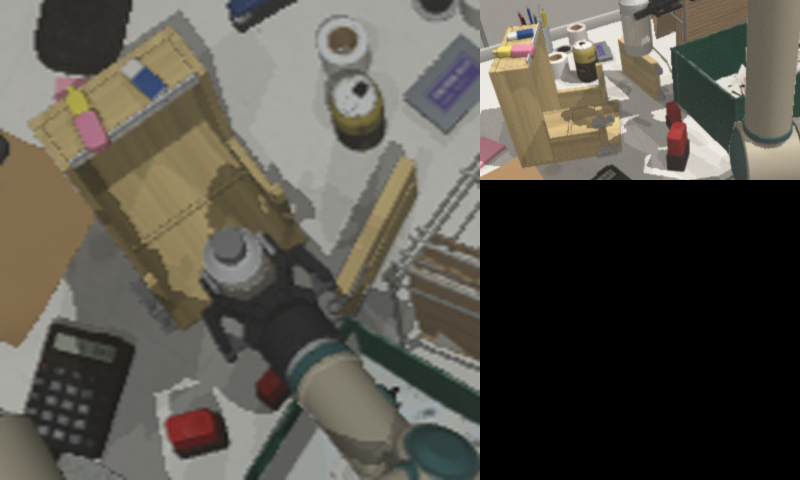

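The can is held upright at the top of the crop, cap at (230,245), and it lines up with the caddy's axis. I'll check the caddy pose against the pintles in the side view before going in.

```bash
python3 - <<'E'
from h import *
import pickle
D=pickle.load(open('D0.pkl','rb'));t=D['top'];s=D['side']
for u,v,z in((230,266.5,.1225),(236,296,.0385)):print(np.round(onz(s,u,v,z)*1000))
c=np.array([518,376])/1000;y=np.radians(66);C=lambda a,b,z:np.r_[c+[a*np.cos(y)-b*np.sin(y),a*np.sin(y)+b*np.cos(y)],z]
for n,P in(('pin hi',(-.099,.106,.1225)),('pin lo',(-.099,.106,.0385)),('sillL',(-.1095,.097,.01)),('sillR',(-.1095,-.097,.01)),('shelfFL',(.035,.097,.257)),('shelfFR',(.035,-.097,.257)),('shelfBL',(.1095,.097,.257)),('shelfBR',(.1095,-.097,.257))):
    print(n,np.round(C(*P)*1000),'side',np.round(proj(s,C(*P)),1),'top',np.round(proj(t,C(*P)),1),np.round((proj(t,C(*P))-[169.67,84.67])*3))
b=cv2.imread('pics/side0.png');a=cv2.resize(b[165:325,110:300],(760,640),interpolation=cv2.INTER_CUBIC)[:600]
cv2.imwrite('pics/s0c.png',a)
E
```

```text
[373. 334. 122.]
[371. 333.  38.]
pin hi [381. 329. 122.] side [230.8 263.5] top [219.8 186.2] [150. 305.]
pin lo [381. 329.  38.] side [235.9 292.7] top [224.5 192.2] [164. 322.]
sillL [385. 315.  10.] side [242.  298.5] top [229.6 194.8] [180. 330.]
sillR [562. 237.  10.] side [239.1 248.1] top [272.2 164.5] [307. 239.]
shelfFL [444. 447. 257.] side [150.1 216.5] top [190.5 142.4] [ 62. 173.]
shelfFR [621. 369. 257.] side [162.8 172.3] top [239. 109.] [208.  73.]
shelfBL [474. 515. 257.] side [108.5 221.6] top [177.9 125.4] [ 25. 122.]
shelfBR [651. 437. 257.] side [128.8 175.8] top [226.3  92.4] [170.  23.]
```

View pics/s0c.png

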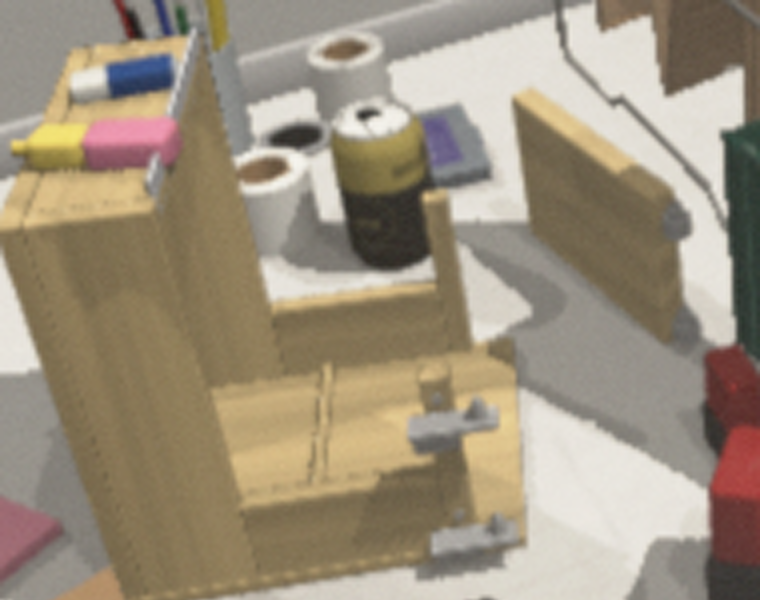

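```bash
python3 - <<'E'
from h import *
import pickle
from scipy.optimize import least_squares
D=pickle.load(open('D0.pkl','rb'));t=D['top'];s=D['side']
T=lambda x,y:(170+(x+.5)/3-.5,85+(y+.5)/3-.5)
S=lambda x,y:(110+(x+.5)/4-.5,165+(y+.5)/4-.5)
ob=[(s,S(482,403),(-.099,.106,.1225)),(s,S(497,517),(-.099,.106,.0385)),(s,S(152,215),(.035,.097,.257)),(s,S(195,30),(.035,-.097,.257)),(s,S(525,545),(-.1095,.097,.01)),(s,S(515,345),(-.1095,-.097,.01)),
(t,T(68,168),(.035,.097,.257)),(t,T(203,75),(.035,-.097,.257)),(t,T(180,328),(-.1095,.097,.01)),(t,T(305,240),(-.1095,-.097,.01))]
def res(p):
    r=[]
    for d,uv,(a,b,z) in ob:
        P=[p[0]+a*np.cos(p[2])-b*np.sin(p[2]),p[1]+a*np.sin(p[2])+b*np.cos(p[2]),z];r+=list((proj(d,P)-uv))
    return np.array(r)
f=least_squares(res,[.518,.376,1.15],loss='soft_l1');print(f.x,np.degrees(f.x[2]));print(np.round(f.fun.reshape(-1,2),1) if 0 else np.round(res(f.x).reshape(-1,2),1))
x,y,a=f.x
B=lambda u,v:np.round([x+u*np.cos(a)-v*np.sin(a),y+u*np.sin(a)+v*np.cos(a)],4)
print('bayback',B(.052,0),'bayfront',B(-.043,0),'pintle',B(-.099,.106))
R=Rt(a,.35,-1);b=B(.052,0);e=B(-.16,0)
go(R,[*e,.1026+.055]);go(R,[*b,.1026+.055])
E
```

```text
[0.51605803 0.3805447  1.15000842] 65.8906290483197
[[-1.  -0.5]
 [ 0.4  0.3]
 [ 0.2 -0.7]
 [ 2.8  1. ]
 [-0.4 -1. ]
 [-0.4 -1.7]
 [-3.4  1.6]
 [ 0.3 -0.8]
 [-1.5  0.7]
 [-0.5 -0.2]]
bayback [0.5373 0.428 ] bayfront [0.4985 0.3413] pintle [0.3789 0.3335]
rot [ 0.01  0.06 -0.04] shift then [-143.1    0.3   79. ] TCPgoal [0.391 0.102 0.211] world d [  11.   23. -162.] q [-0.49  0.06  2.24  1.26  1.38 -0.71] t 5.83 w 0.0605 F [ 1.1  0.3 -2.9]
rot [ 0.01  0.06 -0.04] shift then [-70.4   0.3 278.2] TCPgoal [0.478 0.295 0.211] world d [  97.  216. -162.] q [-0.49  0.06  2.24  1.26  1.38 -0.71] t 5.83 w 0.0605 F [ 1.1  0.3 -2.9]
```

jog_arm([
  {"dx":-17.5,"dy":0,"dz":19.3,"ax":0,"ay":0,"az":0,"grip":1},
  {"dx":-17.5,"dy":0,"dz":19.3,"ax":0,"ay":0,"az":0,"grip":1},
  {"dx":-17.5,"dy":0,"dz":19.3,"ax":0,"ay":0,"az":0,"grip":1},
  {"dx":-17.5,"dy":0,"dz":19.3,"ax":0,"ay":0,"az":0,"grip":1},
  {"dx":-17.5,"dy":0,"dz":19.3,"ax":0,"ay":0,"az":0,"grip":1},
  {"dx":-17.5,"dy":0,"dz":19.3,"ax":0,"ay":0,"az":0,"grip":1},
  {"dx":-17.5,"dy":0,"dz":19.3,"ax":0,"ay":0,"az":0,"grip":1},
  {"dx":0,"dy":0,"dz":0,"ax":0,"ay":0,"az":0,"grip":1},
])

```text
clock: 6.5
position: [0.4171, 0.1543, 0.2063]
ee_rot: [-0.312, 0.693, 0.443, 0.476]
contact_force: [0.2, -0.2, -4.7]
width: 0.0606
gripper_force: 45.7
```

```bash
python3 - <<'E'
from h import *
R=Rt(1.15,.35,-1)
go(R,[.5373,.428,.1026+.05]);go(R,[.5373,.428,.1026+.011])
E
```

```text
rot [ 0.01  0.1  -0.11] shift then [ 52.1  -2.1 144.2] TCPgoal [0.478 0.295 0.206] world d [ 61. 141.  -1.] q [-0.23  0.48  2.41  1.66  1.17 -1.29] t 6.5 w 0.0606 F [ 0.2 -0.2 -4.7]
rot [ 0.01  0.1  -0.11] shift then [ 15.4  -2.1 157.6] TCPgoal [0.478 0.295 0.167] world d [ 61. 141. -40.] q [-0.23  0.48  2.41  1.66  1.17 -1.29] t 6.5 w 0.0606 F [ 0.2 -0.2 -4.7]
```

jog_arm([
  {"dx":6.5,"dy":-0.25,"dz":18,"ax":0,"ay":0.1,"az":-0.1,"grip":1},
  {"dx":6.5,"dy":-0.25,"dz":18,"ax":0,"ay":0,"az":0,"grip":1},
  {"dx":6.5,"dy":-0.25,"dz":18,"ax":0,"ay":0,"az":0,"grip":1},
  {"dx":6.5,"dy":-0.25,"dz":18,"ax":0,"ay":0,"az":0,"grip":1},
  {"dx":6.5,"dy":-0.25,"dz":18,"ax":0,"ay":0,"az":0,"grip":1},
  {"dx":6.5,"dy":-0.25,"dz":18,"ax":0,"ay":0,"az":0,"grip":1},
  {"dx":6.5,"dy":-0.25,"dz":18,"ax":0,"ay":0,"az":0,"grip":1},
  {"dx":6.5,"dy":-0.25,"dz":18,"ax":0,"ay":0,"az":0,"grip":1},
  {"dx":-9,"dy":0,"dz":3.3,"ax":0,"ay":0,"az":0,"grip":1},
  {"dx":-9,"dy":0,"dz":3.3,"ax":0,"ay":0,"az":0,"grip":1},
  {"dx":-9,"dy":0,"dz":3.3,"ax":0,"ay":0,"az":0,"grip":1},
  {"dx":0,"dy":0,"dz":0,"ax":0,"ay":0,"az":0,"grip":1},
])

```text
clock: 7.5
position: [0.4772, 0.2945, 0.1813]
ee_rot: [-0.311, 0.686, 0.445, 0.484]
contact_force: [0.5, 0.8, -3.1]
width: 0.0609
gripper_force: 45.7
```

```bash
python3 - <<'E'
from h import *
R=Rt(1.15,.35,-1)
go(R,[.5373,.428,.1026+.010])
E
```

```text
rot [ 0.03 -0.04  0.03] shift then [-14.4   0.3   6. ] TCPgoal [0.478 0.295 0.166] world d [  1.   1. -16.] q [ 0.15  0.58  2.25  2.02  1.07 -1.27] t 7.5 w 0.0609 F [ 0.5  0.8 -3.1]
```

Lower 14 mm, then finish in 1 mm steps until contact.

jog_arm([
  {"dx":-4.5,"dy":0,"dz":1.6,"ax":0,"ay":0,"az":0,"grip":1},
  {"dx":-4.5,"dy":0,"dz":1.6,"ax":0,"ay":0,"az":0,"grip":1},
  {"dx":-2,"dy":0,"dz":0.7,"ax":0,"ay":0,"az":0,"grip":1},
  {"dx":-1.5,"dy":0,"dz":0.5,"ax":0,"ay":0,"az":0,"grip":1},
  {"dx":0,"dy":0,"dz":0,"ax":0,"ay":0,"az":0,"grip":1},
])

```text
clock: 7.92
position: [0.4764, 0.2958, 0.1688]
ee_rot: [-0.312, 0.685, 0.447, 0.484]
contact_force: [-0.1, -0.7, -2.9]
width: 0.0608
gripper_force: 45.7
```

```bash
python3 - <<'E'
from h import *
go(Rt(1.15,.35,-1),[.5373,.428,.1026+.010])
e=shot('side','s3.png');im=cv2.imread('pics/s3.png');cv2.imwrite('pics/s3c.png',cv2.resize(im[140:320,90:310],(733,600)))
E
```

```text
rot [ 0.   -0.06  0.06] shift then [-2.8  1.6  1. ] TCPgoal [0.478 0.295 0.166] world d [ 1. -1. -3.] q [ 0.15  0.61  2.25  2.03  1.09 -1.31] t 7.92 w 0.0608 F [-0.1 -0.7 -2.9]
```

View pics/s3c.png

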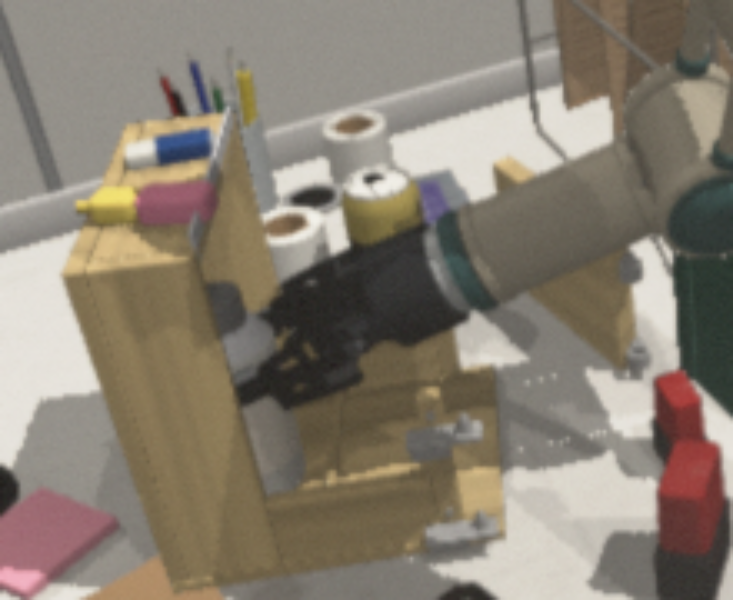

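The can stands upright in the back bay, with its foot near (275,480) behind the strip, not yet on the floor. Lowering in small steps.

jog_arm([
  {"dx":-1.4,"dy":0,"dz":0.5,"ax":0,"ay":0,"az":0,"grip":1},
  {"dx":-1.4,"dy":0,"dz":0.5,"ax":0,"ay":0,"az":0,"grip":1},
  {"dx":0,"dy":0,"dz":0,"ax":0,"ay":0,"az":0,"grip":1},
])

```text
clock: 8.22
position: [0.4762, 0.2961, 0.1657]
ee_rot: [-0.312, 0.685, 0.447, 0.484]
contact_force: [0.7, 0.5, -4.1]
width: 0.0606
gripper_force: 45.7
```

jog_arm([
  {"dx":-1.2,"dy":0,"dz":0.4,"ax":0,"ay":0,"az":0,"grip":1},
  {"dx":0,"dy":0,"dz":0,"ax":0,"ay":0,"az":0,"grip":1},
  {"dx":0,"dy":0,"dz":0,"ax":0,"ay":0,"az":0,"grip":1},
])

```text
clock: 8.47
position: [0.4763, 0.296, 0.1646]
ee_rot: [-0.312, 0.685, 0.447, 0.484]
contact_force: [0.4, 0.8, -3.5]
width: 0.0604
gripper_force: 45.7
```

jog_arm([
  {"dx":-1,"dy":0,"dz":0.3,"ax":0,"ay":0,"az":0,"grip":1},
  {"dx":0,"dy":0,"dz":0,"ax":0,"ay":0,"az":0,"grip":1},
  {"dx":-1,"dy":0,"dz":0.3,"ax":0,"ay":0,"az":0,"grip":1},
  {"dx":0,"dy":0,"dz":0,"ax":0,"ay":0,"az":0,"grip":1},
  {"dx":0,"dy":0,"dz":0,"ax":0,"ay":0,"az":0,"grip":1},
])

```text
clock: 8.88
position: [0.4764, 0.2963, 0.1637]
ee_rot: [-0.312, 0.683, 0.447, 0.486]
contact_force: [-0.2, 2.0, 5.6]
width: 0.0607
gripper_force: 45.8
```

jog_arm([
  {"dx":0,"dy":0,"dz":0,"ax":0,"ay":0,"az":0,"grip":0.3},
  {"dx":0,"dy":0,"dz":0,"ax":0,"ay":0,"az":0,"grip":0},
  {"dx":0,"dy":0,"dz":0,"ax":0,"ay":0,"az":0,"grip":0},
  {"dx":0,"dy":0,"dz":0,"ax":0,"ay":0,"az":0,"grip":0},
  {"dx":-3,"dy":0,"dz":-9,"ax":0,"ay":0,"az":0,"grip":0},
  {"dx":-6.5,"dy":0,"dz":-18,"ax":0,"ay":0,"az":0,"grip":0},
  {"dx":-6.5,"dy":0,"dz":-18,"ax":0,"ay":0,"az":0,"grip":0},
  {"dx":-6.5,"dy":0,"dz":-18,"ax":0,"ay":0,"az":0,"grip":0},
  {"dx":-6.5,"dy":0,"dz":-18,"ax":0,"ay":0,"az":0,"grip":0},
  {"dx":22,"dy":0,"dz":-30,"ax":0,"ay":0,"az":0,"grip":0},
  {"dx":22,"dy":0,"dz":-30,"ax":0,"ay":0,"az":0,"grip":0},
  {"dx":22,"dy":0,"dz":-30,"ax":0,"ay":0,"az":0,"grip":0},
  {"dx":35,"dy":0,"dz":-20,"ax":0,"ay":0,"az":0,"grip":0},
  {"dx":35,"dy":0,"dz":-20,"ax":0,"ay":0,"az":0,"grip":0},
  {"dx":35,"dy":0,"dz":-20,"ax":0,"ay":0,"az":0,"grip":0},
  {"dx":0,"dy":0,"dz":0,"ax":0,"ay":0,"az":0,"grip":0},
])

```text
clock: 10.22
position: [0.4061, 0.1405, 0.3808]
ee_rot: [-0.308, 0.681, 0.449, 0.49]
contact_force: [-0.0, -0.1, 0.1]
width: 0.0857
gripper_force: 0.0
```

```bash
python3 - <<'E'
from h import *
# stamp: tool down, closing along stamp x (30mm)
s=shot('side');t=shot('top','t4.png')
import pickle;pickle.dump({'side':s,'top':t},open('D1.pkl','wb'))
st,R,p=cur();print(p,st['qpos'].round(2))
for az in (75,255):
    a=np.radians(az);y=np.array([np.cos(a),np.sin(a),0]);z=np.array([0,0,-1.]);Rg=np.c_[np.cross(y,z),y,z];go(Rg,[.38,.171,.15])
a=cv2.cvtColor(s['image'],cv2.COLOR_RGB2BGR)[230:310,250:330];b=cv2.imread('pics/t4.png')[170:250,220:320]
o=np.zeros((400,800,3),np.uint8);o[:,:400]=cv2.resize(a,(400,400),interpolation=cv2.INTER_CUBIC);o[:320,400:]=cv2.resize(b,(400,320),interpolation=cv2.INTER_CUBIC);cv2.imwrite('pics/c4.png',o)
E
```

```text
[0.40545515 0.14086315 0.37523408] [-0.28  0.08  2.22  1.4   1.24 -0.68]
rot [ 10.04  -8.43 -14.11] shift then [32.4 22.5 70.2] TCPgoal [0.38  0.171 0.305] world d [-25.  30. -70.] q [-0.28  0.08  2.22  1.4   1.24 -0.68] t 10.32 w 0.0857 F [ 0.2 -0.1 -0.6]
rot [-8.13 -9.68 11.71] shift then [-32.4 -22.5  70.2] TCPgoal [0.38  0.171 0.305] world d [-25.  30. -70.] q [-0.28  0.08  2.22  1.4   1.24 -0.68] t 10.32 w 0.0857 F [ 0.2 -0.1 -0.6]
```

View pics/c4.png

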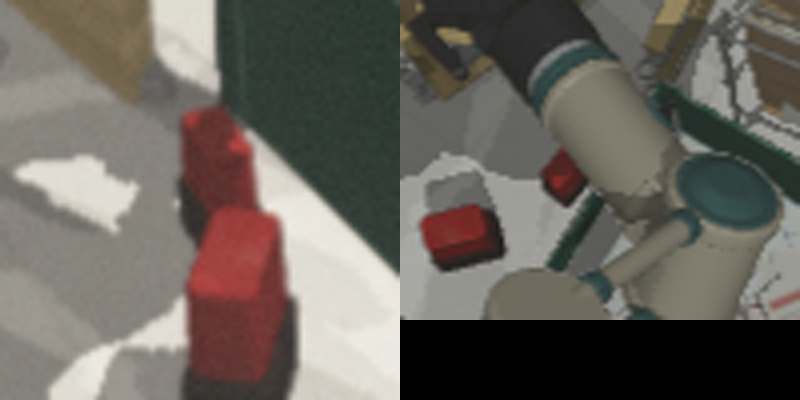

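```bash
python3 - <<'E'
from h import *
import pickle
D=pickle.load(open('D0.pkl','rb'));s=D['side'];D1=pickle.load(open('D1.pkl','rb'));s1=D1['side']
Sx=lambda x,y:(250+(x+.5)/5-.5,230+(y+.5)/5-.5)
for c in((183,125),(215,105),(247,145),(218,158),(215,132)):print(np.round(onz(s1,*Sx(*c),.069)*1000))
st,R,p=cur();q=st['qpos']
for az in(75,255):
    a=np.radians(az);y=np.array([np.cos(a),np.sin(a),0]);z=np.array([0,0,-1.]);Rg=np.c_[np.cross(y,z),y,z]
    rv=Ro.from_matrix(R.T@Rg).as_rotvec()
    for k in np.linspace(0,1,7):print(az,oik(R@Ro.from_rotvec(rv*k).as_matrix(),q[0]+.5*k,q[1]+q[2]))
E
```

```text
[395. 186.  69.]
[398. 165.  69.]
[363. 170.  69.]
[363. 186.  69.]
[381. 176.  69.]
75 [ 1.4   1.24 -0.68]
75 [ 1.21  1.21 -0.83]
75 [ 1.    1.15 -0.95]
75 [ 0.78  1.07 -1.04]
75 [ 0.55  0.98 -1.1 ]
75 [ 0.29  0.91 -1.11]
75 [-0.    0.84 -1.09]
255 [ 1.4   1.24 -0.68]
255 [ 1.37  0.97 -0.43]
255 [ 1.24  0.73 -0.09]
255 [0.94 0.56 0.41]
255 [0.49 0.53 1.08]
255 [0.14 0.65 1.66]
255 [-0.    0.84  2.05]
```

jog_arm([
  {"dx":0,"dy":0,"dz":0,"ax":0.558,"ay":-0.468,"az":-0.784,"grip":0.35},
  {"dx":0,"dy":0,"dz":0,"ax":0.558,"ay":-0.468,"az":-0.784,"grip":0.35},
  {"dx":0,"dy":0,"dz":0,"ax":0.558,"ay":-0.468,"az":-0.784,"grip":0.35},
  {"dx":0,"dy":0,"dz":0,"ax":0.558,"ay":-0.468,"az":-0.784,"grip":0.35},
  {"dx":0,"dy":0,"dz":0,"ax":0.558,"ay":-0.468,"az":-0.784,"grip":0.35},
  {"dx":0,"dy":0,"dz":0,"ax":0.558,"ay":-0.468,"az":-0.784,"grip":0.35},
  {"dx":0,"dy":0,"dz":0,"ax":0.558,"ay":-0.468,"az":-0.784,"grip":0.35},
  {"dx":0,"dy":0,"dz":0,"ax":0.558,"ay":-0.468,"az":-0.784,"grip":0.35},
  {"dx":0,"dy":0,"dz":0,"ax":0.558,"ay":-0.468,"az":-0.784,"grip":0.35},
  {"dx":0,"dy":0,"dz":0,"ax":0.558,"ay":-0.468,"az":-0.784,"grip":0.35},
  {"dx":0,"dy":0,"dz":0,"ax":0.558,"ay":-0.468,"az":-0.784,"grip":0.35},
  {"dx":0,"dy":0,"dz":0,"ax":0.558,"ay":-0.468,"az":-0.784,"grip":0.35},
  {"dx":0,"dy":0,"dz":0,"ax":0.558,"ay":-0.468,"az":-0.784,"grip":0.35},
  {"dx":0,"dy":0,"dz":0,"ax":0.558,"ay":-0.468,"az":-0.784,"grip":0.35},
  {"dx":0,"dy":0,"dz":0,"ax":0.558,"ay":-0.468,"az":-0.784,"grip":0.35},
  {"dx":0,"dy":0,"dz":0,"ax":0.558,"ay":-0.468,"az":-0.784,"grip":0.35},
  {"dx":0,"dy":0,"dz":0,"ax":0.558,"ay":-0.468,"az":-0.784,"grip":0.35},
  {"dx":0,"dy":0,"dz":0,"ax":0.558,"ay":-0.468,"az":-0.784,"grip":0.35},
  {"dx":0,"dy":0,"dz":0,"ax":0,"ay":0,"az":0,"grip":0.35},
])

```text
clock: 11.9
position: [0.4053, 0.142, 0.3716]
ee_rot: [-0.005, 0.127, 0.992, -0.001]
contact_force: [0.2, 1.0, 0.8]
width: 0.0554
gripper_force: 0.0
```

```bash
cat >> h.py <<'E'
def Rd(az):
    a=np.radians(az);y=np.array([np.cos(a),np.sin(a),0]);z=np.array([0,0,-1.]);return np.c_[np.cross(y,z),y,z]
E
python3 - <<'E'
from h import *
go(Rd(78),[.38,.173,.13]);go(Rd(78),[.38,.173,.05])
E
```

```text
rot [-0.03 -0.09 -0.44] shift then [31.2 25.1 86.6] TCPgoal [0.38  0.173 0.285] world d [-25.  31. -87.] q [ 0.17  0.08  1.84  0.    1.23 -1.14] t 11.9 w 0.0554 F [0.2 1.  0.8]
rot [-0.03 -0.09 -0.44] shift then [ 31.2  25.1 166.6] TCPgoal [0.38  0.173 0.205] world d [ -25.   31. -167.] q [ 0.17  0.08  1.84  0.    1.23 -1.14] t 11.9 w 0.0554 F [0.2 1.  0.8]
```

jog_arm([
  {"dx":0,"dy":0,"dz":0,"ax":0,"ay":-0.09,"az":-0.44,"grip":0.35},
  {"dx":10.4,"dy":8.4,"dz":10,"ax":0,"ay":0,"az":0,"grip":0.35},
  {"dx":10.4,"dy":8.4,"dz":10,"ax":0,"ay":0,"az":0,"grip":0.35},
  {"dx":10.4,"dy":8.3,"dz":10,"ax":0,"ay":0,"az":0,"grip":0.35},
  {"dx":0,"dy":0,"dz":26,"ax":0,"ay":0,"az":0,"grip":0.35},
  {"dx":0,"dy":0,"dz":26,"ax":0,"ay":0,"az":0,"grip":0.35},
  {"dx":0,"dy":0,"dz":26,"ax":0,"ay":0,"az":0,"grip":0.35},
  {"dx":0,"dy":0,"dz":26,"ax":0,"ay":0,"az":0,"grip":0.35},
  {"dx":0,"dy":0,"dz":26,"ax":0,"ay":0,"az":0,"grip":0.35},
  {"dx":0,"dy":0,"dz":0,"ax":0,"ay":0,"az":0,"grip":0.35},
])

```text
clock: 12.73
position: [0.3787, 0.1716, 0.209]
ee_rot: [-0.005, 0.108, 0.994, -0.002]
contact_force: [-1.6, -0.3, 0.2]
width: 0.0557
gripper_force: 0.0
```

```bash
python3 - <<'E'
from h import *
go(Rd(78),[.38,.173,.05])
d=shot('side','s5.png');e=shot('top','t5.png')
a=cv2.imread('pics/s5.png')[220:320,240:340];b=cv2.imread('pics/t5.png')[160:250,210:310]
o=np.zeros((400,800,3),np.uint8);o[:,:400]=cv2.resize(a,(400,400),interpolation=cv2.INTER_CUBIC);o[:360,400:]=cv2.resize(b,(400,360),interpolation=cv2.INTER_CUBIC);cv2.imwrite('pics/c5.png',o)
E
```

```text
rot [-0.04 -0.09 -0.07] shift then [-0.9  1.7  4. ] TCPgoal [0.38  0.173 0.205] world d [ 1.  1. -4.] q [ 0.26  0.26  2.11  0.    0.78 -1.1 ] t 12.73 w 0.0557 F [-1.6 -0.3  0.2]
```

View pics/c5.png

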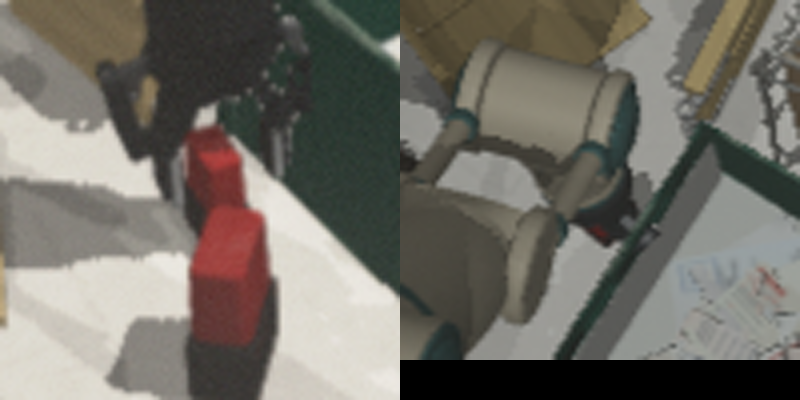

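The fingers at crop (172,180) and (275,150) straddle the stamp head at (215,165). Now closing and lifting.

jog_arm([
  {"dx":0,"dy":1.5,"dz":4,"ax":0,"ay":-0.09,"az":0,"grip":0.35},
  {"dx":0,"dy":0,"dz":0,"ax":0,"ay":0,"az":0,"grip":0.6},
  {"dx":0,"dy":0,"dz":0,"ax":0,"ay":0,"az":0,"grip":1},
  {"dx":0,"dy":0,"dz":0,"ax":0,"ay":0,"az":0,"grip":1},
  {"dx":0,"dy":0,"dz":0,"ax":0,"ay":0,"az":0,"grip":1},
  {"dx":0,"dy":0,"dz":0,"ax":0,"ay":0,"az":0,"grip":1},
])

```text
clock: 13.33
position: [0.3824, 0.1742, 0.211]
ee_rot: [0.008, 0.107, 0.994, 0.0]
contact_force: [-0.3, -0.1, 6.4]
width: 0.0295
gripper_force: 40.5
```

```bash
python3 - <<'E'
from h import *
go(Rd(66),[.4985,.3413,.13])
sh((0,0,130))
E
```

```text
rot [0.04 0.15 1.95] shift then [-38.1 199.9 -74. ] TCPgoal [0.498 0.341 0.285] world d [116. 167.  74.] q [ 0.26  0.26  2.11 -0.01  0.76 -1.09] t 13.33 w 0.0295 F [-0.3 -0.1  6.4]
world (0, 0, 130) -> tool [  -2.     0.3 -130. ]
```

jog_arm([
  {"dx":0,"dy":0,"dz":-15,"ax":0,"ay":0,"az":0,"grip":1},
  {"dx":0,"dy":0,"dz":-32,"ax":0,"ay":0,"az":0,"grip":1},
  {"dx":0,"dy":0,"dz":-32,"ax":0,"ay":0,"az":0,"grip":1},
  {"dx":0,"dy":0,"dz":-32,"ax":0,"ay":0,"az":0,"grip":1},
  {"dx":0,"dy":0,"dz":0,"ax":0,"ay":0.1,"az":0.98,"grip":1},
  {"dx":0,"dy":0,"dz":0,"ax":0,"ay":0.05,"az":0.98,"grip":1},
  {"dx":-6.4,"dy":33.3,"dz":0,"ax":0,"ay":0,"az":0,"grip":1},
  {"dx":-6.4,"dy":33.3,"dz":0,"ax":0,"ay":0,"az":0,"grip":1},
  {"dx":-6.4,"dy":33.3,"dz":0,"ax":0,"ay":0,"az":0,"grip":1},
  {"dx":-6.4,"dy":33.3,"dz":0,"ax":0,"ay":0,"az":0,"grip":1},
  {"dx":-6.4,"dy":33.3,"dz":0,"ax":0,"ay":0,"az":0,"grip":1},
  {"dx":-6.4,"dy":33.3,"dz":0,"ax":0,"ay":0,"az":0,"grip":1},
  {"dx":0,"dy":0,"dz":0,"ax":0,"ay":0,"az":0,"grip":1},
])

```text
clock: 14.42
position: [0.5002, 0.3455, 0.3208]
ee_rot: [0.001, 0.207, 0.978, 0.004]
contact_force: [0.9, -0.4, -0.8]
width: 0.0293
gripper_force: 40.0
```

```bash
python3 - <<'E'
from h import *
go(Rd(66),[.4985,.3413,.066])
shot('side','s6.png');a=cv2.imread('pics/s6.png')[130:330,90:340];cv2.imwrite('pics/c6.png',cv2.resize(a,(750,600),interpolation=cv2.INTER_CUBIC))
E
```

```text
rot [ 0.08 -0.    0.01] shift then [-0.1 -4.6 99.8] TCPgoal [0.498 0.341 0.221] world d [  -2.   -4. -100.] q [ 0.49  0.38  1.57  0.01  1.19 -0.67] t 14.42 w 0.0293 F [ 0.9 -0.4 -0.8]
```

View pics/c6.png

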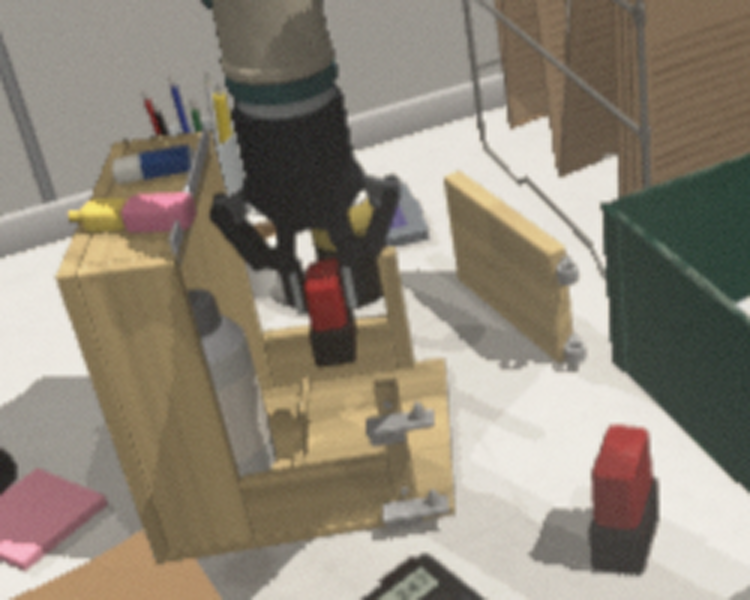

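The spray can stands in the back bay at (235,400), and the stamp hangs upright over the front bay at (330,310). Lowering the stamp.

jog_arm([
  {"dx":0,"dy":-2.3,"dz":15,"ax":0.08,"ay":0,"az":0,"grip":1},
  {"dx":0,"dy":-2.3,"dz":25,"ax":0,"ay":0,"az":0,"grip":1},
  {"dx":0,"dy":0,"dz":25,"ax":0,"ay":0,"az":0,"grip":1},
  {"dx":0,"dy":0,"dz":20,"ax":0,"ay":0,"az":0,"grip":1},
  {"dx":0,"dy":0,"dz":8,"ax":0,"ay":0,"az":0,"grip":1},
  {"dx":0,"dy":0,"dz":3,"ax":0,"ay":0,"az":0,"grip":1},
  {"dx":0,"dy":0,"dz":1,"ax":0,"ay":0,"az":0,"grip":1},
  {"dx":0,"dy":0,"dz":0,"ax":0,"ay":0,"az":0,"grip":1},
])

```text
clock: 15.13
position: [0.4949, 0.3365, 0.2252]
ee_rot: [-0.001, 0.208, 0.978, -0.002]
contact_force: [0.1, 0.6, -1.2]
width: 0.0296
gripper_force: 40.0
```

jog_arm([
  {"dx":0,"dy":2,"dz":2,"ax":0,"ay":0,"az":0,"grip":1},
  {"dx":0,"dy":0,"dz":1,"ax":0,"ay":0,"az":0,"grip":1},
  {"dx":0,"dy":0,"dz":0,"ax":0,"ay":0,"az":0,"grip":1},
  {"dx":0,"dy":0,"dz":0,"ax":0,"ay":0,"az":0,"grip":1},
])

```text
clock: 15.47
position: [0.4955, 0.3384, 0.2217]
ee_rot: [-0.002, 0.208, 0.978, -0.003]
contact_force: [-0.3, 0.1, -1.1]
width: 0.0294
gripper_force: 40.0
```

jog_arm([
  {"dx":0,"dy":0,"dz":1,"ax":0,"ay":0,"az":0,"grip":1},
  {"dx":0,"dy":0,"dz":0,"ax":0,"ay":0,"az":0,"grip":1},
  {"dx":0,"dy":0,"dz":1,"ax":0,"ay":0,"az":0,"grip":1},
  {"dx":0,"dy":0,"dz":0,"ax":0,"ay":0,"az":0,"grip":1},
  {"dx":0,"dy":0,"dz":0,"ax":0,"ay":0,"az":0,"grip":1},
])

```text
clock: 15.88
position: [0.4953, 0.3384, 0.2213]
ee_rot: [-0.001, 0.208, 0.978, -0.002]
contact_force: [-2.9, -0.5, 10.2]
width: 0.0294
gripper_force: 41.2
```

jog_arm([
  {"dx":0,"dy":0,"dz":0,"ax":0,"ay":0,"az":0,"grip":0.7},
  {"dx":0,"dy":0,"dz":0,"ax":0,"ay":0,"az":0,"grip":0.45},
  {"dx":0,"dy":0,"dz":0,"ax":0,"ay":0,"az":0,"grip":0.4},
  {"dx":0,"dy":0,"dz":0,"ax":0,"ay":0,"az":0,"grip":0.4},
  {"dx":0,"dy":0,"dz":-10,"ax":0,"ay":0,"az":0,"grip":0.4},
  {"dx":0,"dy":0,"dz":-25,"ax":0,"ay":0,"az":0,"grip":0.4},
  {"dx":0,"dy":0,"dz":-40,"ax":0,"ay":0,"az":0,"grip":0.4},
  {"dx":0,"dy":0,"dz":-40,"ax":0,"ay":0,"az":0,"grip":0.4},
  {"dx":0,"dy":0,"dz":-25,"ax":0,"ay":0,"az":0,"grip":0.4},
  {"dx":0,"dy":0,"dz":0,"ax":0,"ay":0,"az":0,"grip":0.4},
])

```text
clock: 16.72
position: [0.4976, 0.3398, 0.3666]
ee_rot: [0.003, 0.208, 0.978, 0.001]
contact_force: [0.9, 0.1, 0.4]
width: 0.051
gripper_force: 0.0
```

```bash
python3 - <<'E'
from h import *
import pickle
s,R,p=cur();print(p,s['qpos'].round(2),s['width'],s['clock'])
D=pickle.load(open('D0.pkl','rb'));t=D['top'];sd=D['side'];s1=shot('side')
S=lambda x,y:(110+(x+.5)/4-.5,165+(y+.5)/4-.5)
C6=lambda x,y:(90+(x+.5)/3-.5,130+(y+.5)/3-.5)
for n,P,z in(('+x top far',S(520,108),.12),('-x top far',S(533,90),.12),('+x top near',S(660,220),.12),('bot far',S(530,235),0),('bot near',S(668,338),0),('eyehi',S(678,220),.103),('eyelo',S(684,328),.019),('c6 eyehi',C6(568,270),.103),('c6 eyelo',C6(572,350),.019)):print(n,np.round(P,1),np.round(onz(sd,*P,z)*1000))
h=cv2.cvtColor(t['image'],cv2.COLOR_RGB2HSV)
m=((h[...,0]>12)&(h[...,0]<32)&(h[...,1]>60)).astype(np.uint8);k=np.zeros_like(m);k[130:200,275:316]=1;m*=k
n,l,st,ce=cv2.connectedComponentsWithStats(m);i=1+np.argmax(st[1:,4]);m=l==i;print(st[i])
L=[];Rr=[]
for v in range(st[i][1],st[i][1]+st[i][3]):
    c=np.flatnonzero(m[v]);
    if len(c):L.append((c[0]-.5,v));Rr.append((c[-1]+.5,v))
print([x[0] for x in L],[x[0] for x in Rr],h[150,285:310,2],h[165,280:305,2])
W=np.array([onz(t,*q,.12)[:2] for q in L[2:-8]]);f=np.polyfit(W[:,0],W[:,1],1);print('left edge y=',f,np.degrees(np.arctan(f[0])),'at x=.59',np.polyval(f,.59),W[[0,-1]],np.std(W[:,1]-np.polyval(f,W[:,0])))
E
```

```text
[0.49756548 0.3398447  0.36659026] [ 0.48  0.34  1.51 -0.    1.29 -0.67] 0.05096999409539486 16.7167
+x top far [239.6 191.6] [659. 172. 120.]
-x top far [242.9 187.1] [678. 153. 120.]
+x top near [274.6 219.6] [475. 167. 120.]
bot far [242.1 223.4] [681. 170.   0.]
bot near [276.6 249.1] [508. 152.   0.]
eyehi [279.1 219.6] [491. 145. 103.]
eyelo [280.6 246.6] [489. 149.  19.]
c6 eyehi [279.  219.7] [491. 146. 103.]
c6 eyelo [280.3 246.3] [490. 149.  19.]
[281 137  28  53 490]
[np.float64(303.5), np.float64(302.5), np.float64(301.5), np.float64(301.5), np.float64(301.5), np.float64(300.5), np.float64(300.5), np.float64(299.5), np.float64(298.5), np.float64(298.5), np.float64(297.5), np.float64(297.5), np.float64(296.5), np.float64(296.5), np.float64(295.5), np.float64(295.5), np.float64(294.5), np.float64(294.5), np.float64(293.5), np.float64(293.5), np.float64(292.5), np.float64(291.5), np.float64(291.5), np.float64(290.5), np.float64(290.5), np.float64(289.5), np.float64(289.5), np.float64(288.5), np.float64(288.5), np.float64(287.5), np.float64(287.5), np.float64(286.5), np.float
[... 1061 characters left out ...]
loat64(296.5), np.float64(296.5), np.float64(296.5), np.float64(295.5), np.float64(294.5), np.float64(294.5), np.float64(293.5), np.float64(291.5), np.float64(291.5), np.float64(290.5), np.float64(290.5), np.float64(289.5), np.float64(289.5), np.float64(289.5), np.float64(288.5), np.float64(288.5), np.float64(287.5), np.float64(286.5)] [162 161 161 161 159 126 105 106 106 105 114 128 160 167 165 165 164 132
  99 103 103  93  91  92 158] [106 106 105 105 105 105 104 103 102 150 161 160 159 159 136 100  92 125
 106  89  91 128 155 161 161]
left edge y= [0.05468975 0.12731222] 3.1303732723406053 at x=.59 0.1595791737495635 [[0.67019034 0.16546497]
 [0.4999279  0.15340027]] 0.0010282952943456995
```

```bash
python3 - <<'E'
from h import *
go(Rd(93),[.593,.151,.17]);go(Rd(93),[.593,.151,.107])
import pickle
s=pickle.load(open('D0.pkl','rb'))['side'];g=cv2.cvtColor(s['image'],cv2.COLOR_RGB2GRAY)
hs=cv2.cvtColor(s['image'],cv2.COLOR_RGB2HSV)
np.set_printoptions(linewidth=200)
print('pin hi cols210-239 rows 260-278 sat');print(hs[260:279,210:240,1])
print('gray');print(g[260:279,210:240])
E
```

```text
rot [-0.01  0.02 -4.5 ] shift then [ -86.2 -193.2   38.5] TCPgoal [0.593 0.151 0.325] world d [  96. -188.  -38.] q [ 0.48  0.34  1.51 -0.    1.29 -0.67] t 16.77 w 0.0513 F [ 0.3 -0.4 -0.3]
rot [-0.01  0.02 -4.5 ] shift then [ -86.2 -193.2  101.5] TCPgoal [0.593 0.151 0.262] world d [  96. -188. -101.] q [ 0.48  0.34  1.51 -0.    1.29 -0.67] t 16.77 w 0.0513 F [ 0.3 -0.4 -0.3]
pin hi cols210-239 rows 260-278 sat
[[94 97 96 94 93 93 91 90 90 89 87 85 91 92 95 92 93 94 94 91 93 90 93 93 93 93 90 94 87 44]
 [96 95 96 93 95 90 91 87 91 92 88 94 87 92 95 94 94 92 92 94 93 94 96 93 90 92 92 91 84 44]
 [94 96 94 93 92 88 89 84 86 85 85 84 90 92 94 97 92 99 91 94 96 94 94 95 94 95 93 94 85 43]
 [95 93 94 96 93 88 91 82 60 48 75 86 90 89 92 93 94 93 79 80 90 94 93 94 94 92 95 90 85 38]
 [93 94 92 92 92 87 89 72 41 34 54 78 91 92 95 95 94 86 57 50 72 91 94 93 93 90 91 89 85 41]
 [92 93 91 94 94 92 89 79 43 30 56 80 91 95 95 94 94 82 36 18 45 79 87 88 90 89 90 90 88 50]
 [94 93 94 96 95 95 90 82 68 62 77 79 84 86 92 93 87 72 24 17 25 51 51 50 74 88 91 91 91 56]
 [97 95 94 96 93 92 86 77 66 69 6
[... 2726 characters left out ...]
140 137 139 134 122 113 129 144 164 179 180 184 186 189 191 199 202 204 201 199 193]
 [190 177 150 140 139 128 122 112 108 106 101 107 110 105 107 139 183 194 197 201 201 200 199 199 198 197 198 199 197 194]
 [189 178 147 113 106 105 104  99  99  95  96  95  97  99 100 135 193 197 199 198 199 198 195 198 198 199 199 201 200 196]
 [188 183 167 126 101  96  96  95  94  93  96  97  97  99  98 133 189 197 198 199 198 199 198 199 198 199 199 201 197 193]
 [184 181 170 135 106  97 102  97 100 100 100  94  95  90  95 129 183 199 199 200 200 199 197 199 196 197 198 198 194 187]
 [174 180 174 158 131 126 126 129 116  99  96  95  93  92 100 115 169 194 196 198 195 196 195 195 192 193 193 190 191 183]]
```

jog_arm([
  {"dx":0,"dy":0,"dz":0,"ax":0,"ay":0,"az":-0.9,"grip":0.4},
  {"dx":0,"dy":0,"dz":0,"ax":0,"ay":0,"az":-0.9,"grip":0.4},
  {"dx":0,"dy":0,"dz":0,"ax":0,"ay":0,"az":-0.9,"grip":0.4},
  {"dx":0,"dy":0,"dz":0,"ax":0,"ay":0,"az":-0.9,"grip":0.4},
  {"dx":0,"dy":0,"dz":0,"ax":0,"ay":0,"az":-0.9,"grip":0.4},
  {"dx":-14.4,"dy":-32.2,"dz":0,"ax":0,"ay":0,"az":0,"grip":0.4},
  {"dx":-14.4,"dy":-32.2,"dz":0,"ax":0,"ay":0,"az":0,"grip":0.4},
  {"dx":-14.4,"dy":-32.2,"dz":0,"ax":0,"ay":0,"az":0,"grip":0.4},
  {"dx":-14.4,"dy":-32.2,"dz":0,"ax":0,"ay":0,"az":0,"grip":0.4},
  {"dx":-14.4,"dy":-32.2,"dz":0,"ax":0,"ay":0,"az":0,"grip":0.4},
  {"dx":-14.4,"dy":-32.2,"dz":10,"ax":0,"ay":0,"az":0,"grip":0.4},
  {"dx":0,"dy":0,"dz":28,"ax":0,"ay":0,"az":0,"grip":0.4},
  {"dx":0,"dy":0,"dz":0,"ax":0,"ay":0,"az":0,"grip":0.4},
])

```text
clock: 17.85
position: [0.591, 0.1479, 0.3159]
ee_rot: [-0.008, -0.024, 1.0, -0.003]
contact_force: [-2.0, 0.2, -0.2]
width: 0.0515
gripper_force: 0.0
```

```bash
python3 - <<'E'
from h import *
go(Rd(93),[.593,.151,.107])
import pickle
D=pickle.load(open('D0.pkl','rb'));s=D['side']
np.set_printoptions(linewidth=200)
hs=cv2.cvtColor(s['image'],cv2.COLOR_RGB2HSV);g=cv2.cvtColor(s['image'],cv2.COLOR_RGB2GRAY)
print('pin lo cols 218-242 rows 288-306');print(hs[288:306,218:243,1]);print(g[288:306,218:243])
print('eyehi cols 268-288 rows 212-228');print(hs[212:228,268:289,1]);print(g[212:228,268:289])
print('eyelo cols 268-288 rows 238-254');print(hs[238:254,268:289,1]);print(g[238:254,268:289])
# spray and stamp check: pixel of stamp red now
d=shot('side');hv=cv2.cvtColor(d['image'],cv2.COLOR_RGB2HSV)
m=((hv[...,0]<8)|(hv[...,0]>172))&(hv[...,1]>130)&(hv[...,2]>60);k=np.zeros_like(m);k[200:300,160:250]=1
p=np.argwhere(m&k);print(len(p),p.min(0),p.max(0),onz(d,p[:,1].mean(),p[:,0].min()+4,.079))
E
```

```text
rot [-0.05 -0.16 -0.04] shift then [-2.2  2.9 53.9] TCPgoal [0.593 0.151 0.262] world d [  2.   3. -54.] q [ 0.13  0.39  1.56 -0.    1.21 -1.48] t 17.85 w 0.0515 F [-2.   0.2 -0.2]
pin lo cols 218-242 rows 288-306
[[83 82 77 84 90 85 86 88 84 86 90 94 94 96 93 93 94 93 92 92 94 93 71 28 20]
 [88 81 78 84 85 86 83 89 87 88 92 94 93 92 90 93 93 92 92 90 94 91 75 30 19]
 [87 84 79 79 88 84 86 84 90 86 91 93 93 94 93 89 89 91 91 91 93 88 75 31 19]
 [86 81 83 86 86 86 82 84 86 86 89 91 92 93 91 92 91 90 91 92 90 89 79 32 20]
 [86 86 83 83 84 75 60 54 82 86 92 93 91 94 92 86 80 87 91 91 92 89 78 34 21]
 [84 85 84 90 86 61 36 37 74 84 90 92 93 92 88 65 45 61 87 91 89 90 76 36 21]
 [84 86 87 84 86 65 33 48 83 91 89 95 91 90 80 32 17 36 67 78 74 83 75 39 21]
 [83 87 84 88 86 76 63 67 76 79 79 79 84 77 61 21 17 14 30 31 41 68 77 39 21]
 [82 82 80 77 73 63 53 55 52 39 28 31 38 37 37 25 14 18 14 17 25 55 78 45 20]
 [57 46 37 26 23 22 21 21 19 16 12 13 15 17 20 15 16 11 15 14 22 49 80 49 22]
 [26 18 17 16 13 15 10 15 13 12 13 14 11 12 14 15 14 15 11 12 23 45 80 49 20]
 [12 12 15 13 13 12 12 10 11
[... 7032 characters left out ...]
09 105 103 120 170 208 211 211]
 [141 138 131 121 109 102  99 102 105 103 100 103 104 106 104 106 116 161 205 212 213]
 [148 148 144 137 121 110 102 103 105  98  97  97 103 102 103 102 113 159 203 211 213]
 [145 148 146 144 138 128 107 105 102  96  97  95 100  97 103 101 107 136 174 197 202]
 [145 145 147 149 144 141 130 111 103 103 104 106 102 102 101 105 111 124 136 160 174]
 [146 146 146 147 147 148 146 134 121 118 112 114 106 107 107 111 122 125 129 128 138]
 [148 147 146 146 149 147 146 144 141 135 124 115 114 111 112 119 126 124 115 104  99]
 [143 144 146 147 149 146 147 147 145 143 135 126 120 118 123 128 125 119  97  79  75]]
146 [252 205] [273 214] [0.49047249 0.34048706 0.079     ]
```

jog_arm([
  {"dx":-2.2,"dy":2.9,"dz":0,"ax":-0.05,"ay":-0.16,"az":-0.04,"grip":0.4},
  {"dx":0,"dy":0,"dz":20,"ax":0,"ay":0,"az":0,"grip":0.4},
  {"dx":0,"dy":0,"dz":20,"ax":0,"ay":0,"az":0,"grip":0.4},
  {"dx":0,"dy":0,"dz":12,"ax":0,"ay":0,"az":0,"grip":0.4},
  {"dx":0,"dy":0,"dz":0,"ax":0,"ay":0,"az":0,"grip":0.4},
  {"dx":0,"dy":0,"dz":0,"ax":0,"ay":0,"az":0,"grip":0.4},
])

```text
clock: 18.4
position: [0.5947, 0.1547, 0.2703]
ee_rot: [0.006, -0.029, 1.0, 0.001]
contact_force: [0.7, -0.1, 0.2]
width: 0.0508
gripper_force: 0.0
```

```bash
python3 - <<'E'
from h import *
go(Rd(93),[.593,.151,.107])
import pickle
D=pickle.load(open('D0.pkl','rb'));s=D['side']
for n,u,v,z in(('pinhi',228.85,263.9,.1225),('pinlo',233.95,293.1,.0385),('eyehi',279,220,.103),('eyelo',281.3,246.8,.019)):print(n,np.round(onz(s,u,v,z)*1000,1))
E
```

```text
rot [0.01 0.12 0.05] shift then [ 1.9 -3.6  8.3] TCPgoal [0.593 0.151 0.262] world d [-2. -4. -8.] q [ 0.14  0.43  1.62 -0.    1.08 -1.49] t 18.4 w 0.0508 F [ 0.7 -0.1  0.2]
pinhi [382.3 332.5 122.5]
pinlo [382.4 332.6  38.5]
eyehi [489.3 146.6 103. ]
eyelo [486.8 148.1  19. ]
```

jog_arm([
  {"dx":0,"dy":-2,"dz":7,"ax":0,"ay":0.06,"az":0,"grip":0.4},
  {"dx":0,"dy":0,"dz":0,"ax":0,"ay":0,"az":0,"grip":0.4},
  {"dx":0,"dy":0,"dz":0,"ax":0,"ay":0,"az":0,"grip":0.7},
  {"dx":0,"dy":0,"dz":0,"ax":0,"ay":0,"az":0,"grip":1},
  {"dx":0,"dy":0,"dz":0,"ax":0,"ay":0,"az":0,"grip":1},
  {"dx":0,"dy":0,"dz":0,"ax":0,"ay":0,"az":0,"grip":1},
  {"dx":0,"dy":0,"dz":0,"ax":0,"ay":0,"az":0,"grip":1},
], grip_force=90)

```text
clock: 18.98
position: [0.5953, 0.1516, 0.2634]
ee_rot: [0.003, -0.028, 1.0, 0.001]
contact_force: [-1.1, 1.4, 4.1]
width: 0.0185
gripper_force: 88.3
```

```bash
python3 - <<'E'
from h import *
for i in range(3):
    s,R,p=cur();print(p.round(4),R.round(4).tolist());shot('side')
print(s['width'],s['gripper_force'])
E
```

```text
[0.5953 0.1516 0.2634] [[-0.9984, -0.0558, 0.0067], [-0.0558, 0.9984, 0.0016], [-0.0067, 0.0012, -1.0]]
[0.5953 0.1516 0.2634] [[-0.9984, -0.0558, 0.0067], [-0.0558, 0.9984, 0.0016], [-0.0068, 0.0012, -1.0]]
[0.5953 0.1516 0.2634] [[-0.9984, -0.0559, 0.0067], [-0.0559, 0.9984, 0.0016], [-0.0067, 0.0012, -1.0]]
0.018621033765928066 88.35793018341064
```

jog_arm([
  {"dx":0,"dy":0,"dz":-10,"ax":0,"ay":0,"az":0,"grip":1},
  {"dx":0,"dy":0,"dz":-25,"ax":0,"ay":0,"az":0,"grip":1},
  {"dx":0,"dy":0,"dz":-30,"ax":0,"ay":0,"az":0,"grip":1},
  {"dx":0,"dy":0,"dz":-30,"ax":0,"ay":0,"az":0,"grip":1},
  {"dx":0,"dy":0,"dz":-30,"ax":0,"ay":0,"az":0,"grip":1},
  {"dx":0,"dy":0,"dz":-15,"ax":0,"ay":0,"az":0,"grip":1},
  {"dx":0,"dy":0,"dz":0,"ax":0,"ay":0,"az":0.5,"grip":1},
  {"dx":0,"dy":0,"dz":0,"ax":0,"ay":0,"az":0.7,"grip":1},
  {"dx":0,"dy":0,"dz":0,"ax":0,"ay":0,"az":0.7,"grip":1},
  {"dx":0,"dy":0,"dz":0,"ax":0,"ay":0,"az":0.7,"grip":1},
  {"dx":0,"dy":0,"dz":0,"ax":0,"ay":0,"az":0.7,"grip":1},
  {"dx":0,"dy":0,"dz":0,"ax":0,"ay":0,"az":0.7,"grip":1},
  {"dx":0,"dy":0,"dz":0,"ax":0,"ay":0,"az":0.5,"grip":1},
  {"dx":0,"dy":0,"dz":0,"ax":0,"ay":0,"az":0,"grip":1},
])

```text
clock: 20.3
position: [0.594, 0.1511, 0.4021]
ee_rot: [0.002, 0.207, 0.978, 0.0]
contact_force: [-0.7, -1.1, -2.1]
width: 0.0189
gripper_force: 87.9
```

```bash
python3 - <<'E'
from h import *
go(Rd(65.9),[.4694,.2643,.39-.155]);s,R,p=cur();print(p,R.round(3).tolist(),s['width'])
E
```

```text
rot [0.01 0.03 0.04] shift then [160.   52.5  12.1] TCPgoal [0.469 0.264 0.39 ] world d [-125.  113.  -12.] q [ 0.14  0.33  1.43 -0.    1.38 -1.02] t 20.3 w 0.0189 F [-0.7 -1.1 -2.1]
[0.59401602 0.15106506 0.40214226] [[-0.915, 0.404, 0.003], [0.404, 0.915, 0.0], [-0.003, 0.002, -1.0]] 0.01889322118213172
```

jog_arm([
  {"dx":20,"dy":6.5,"dz":2,"ax":0,"ay":0,"az":0,"grip":1},
  {"dx":30,"dy":9.9,"dz":2,"ax":0,"ay":0,"az":0,"grip":1},
  {"dx":30,"dy":9.9,"dz":2,"ax":0,"ay":0,"az":0,"grip":1},
  {"dx":30,"dy":9.9,"dz":2,"ax":0,"ay":0,"az":0,"grip":1},
  {"dx":30,"dy":9.9,"dz":2,"ax":0,"ay":0,"az":0,"grip":1},
  {"dx":20,"dy":6.4,"dz":2,"ax":0,"ay":0,"az":0,"grip":1},
  {"dx":0,"dy":0,"dz":20,"ax":0,"ay":0,"az":0,"grip":1},
  {"dx":0,"dy":0,"dz":25,"ax":0,"ay":0,"az":0,"grip":1},
  {"dx":0,"dy":0,"dz":25,"ax":0,"ay":0,"az":0,"grip":1},
  {"dx":0,"dy":0,"dz":15,"ax":0,"ay":0,"az":0,"grip":1},
  {"dx":0,"dy":0,"dz":0,"ax":0,"ay":0,"az":0,"grip":1},
  {"dx":0,"dy":0,"dz":0,"ax":0,"ay":0,"az":0,"grip":1},
])

```text
clock: 21.3
position: [0.4693, 0.2638, 0.3045]
ee_rot: [0.001, 0.206, 0.979, 0.0]
contact_force: [1.1, -0.5, -1.8]
width: 0.0189
gripper_force: 88.0
```

```bash
python3 - <<'E'
from h import *
go(Rd(65.9),[.4796,.2871,.300-.155]);s,R,p=cur();print(p,R.round(4).tolist())
d=shot('side','s7.png');import pickle;pickle.dump(d,open('D7.pkl','wb'))
dz=p[2]-.2634
e=p+R[:,0]*.1073+R[:,1]*.0018
for n,z in(('hi',.103),('lo',.019)):
    uv=proj(d,[e[0],e[1],z+dz]);print(n,e,z+dz,'pred px',uv.round(1))
    u,v=uv.round().astype(int);hs=cv2.cvtColor(d['image'],cv2.COLOR_RGB2HSV);g=cv2.cvtColor(d['image'],cv2.COLOR_RGB2GRAY)
    np.set_printoptions(linewidth=200);print(u-10,v-9);print(hs[v-9:v+10,u-10:u+11,1]);print(g[v-9:v+10,u-10:u+11])
E
```

```text
rot [0.01 0.03 0.06] shift then [ 0.1 25.4  4.5] TCPgoal [0.48  0.287 0.3  ] world d [10. 23. -5.] q [ 0.38  0.3   1.74 -0.    1.1  -0.77] t 21.3 w 0.0189 F [ 1.1 -0.5 -1.8]
[0.46931606 0.26383031 0.30450132] [[-0.9155, 0.4024, 0.0029], [0.4024, 0.9155, -0.0002], [-0.0027, 0.001, -1.0]]
hi [0.37181233 0.30865739 0.30420959] 0.14410132288212313 pred px [240.  254.1]
230 245
[[18 19 21 20 23 56 76 86 82 89 82 79 81 80 61 23 37 27 20 16 15]
 [19 21 20 20 23 45 78 81 82 79 86 79 78 73 60 22 37 29 16 14 12]
 [18 16 17 17 22 40 75 82 81 83 78 73 58 50 34 17 34 34 22 15 15]
 [17 17 15 17 23 38 73 84 82 84 75 51 40 26 17 20 41 34 17 18 15]
 [21 27 28 33 36 45 71 79 74 63 55 36 19 14 16 24 45 38 20 14 12]
 [38 48 52 56 65 68 75 51 39 31 27 19 19 16 11 24 36 38 17 16 15]
 [67 73 78 79 81 76 58 32 22 13 12 17 15 16 14 14 37 43 19 16 17]
 [80 77 78 77 80 69 42 20 11 18 12 15 16 19 12 29 49 44 19 15 14]
 [75 71 79 76 74 62 32 17 20 10 14 19 12 14 13 34 70 49 19 14 13]
 [79 79 81 77 73 63 33 17 17 10 16 12 17 18 21 44 73 52 22 15 15]
 [79 86 78 78 78 67 44 22 12 17 10 14 20 15 21 51 78 57 28 16 15
[... 4481 characters left out ...]
17]
 [ 96  97  98  99  96 104 125 106 105 113 116 121 123 131 161 216 222 222 222 222 220]
 [ 97  97  96  96  97 105 127 103 103 110 114 119 126 137 171 219 222 223 222 223 223]
 [ 98  99  96  95  96  98 118 114 110 110 117 125 140 173 206 222 224 223 224 223 222]
 [ 94 100  94  98  98 104 134 165 154 135 145 163 183 205 220 222 224 220 222 222 223]
 [ 98  96  94  94  97 115 160 194 192 185 188 204 215 219 221 222 224 224 223 222 222]
 [ 95  93  95  95  96 109 150 197 203 201 207 220 221 222 223 223 222 223 222 223 222]
 [ 95  91  91  92  93  99 140 196 203 204 210 220 221 221 222 222 223 223 224 223 223]
 [100  92  91  88  93 102 146 198 201 202 206 211 216 221 222 222 221 223 224 222 223]]
```

jog_arm([
  {"dx":0,"dy":10,"dz":0,"ax":0,"ay":0.03,"az":0.06,"grip":1},
  {"dx":0,"dy":8,"dz":2,"ax":0,"ay":0,"az":0,"grip":1},
  {"dx":0,"dy":5,"dz":2.5,"ax":0,"ay":0,"az":0,"grip":1},
  {"dx":0,"dy":2.4,"dz":2,"ax":0,"ay":0,"az":0,"grip":1},
  {"dx":0,"dy":0,"dz":0,"ax":0,"ay":0,"az":0,"grip":1},
  {"dx":0,"dy":0,"dz":0,"ax":0,"ay":0,"az":0,"grip":1},
])

```text
clock: 21.85
position: [0.4798, 0.2874, 0.2984]
ee_rot: [0.001, 0.209, 0.978, 0.001]
contact_force: [-0.5, -0.7, -2.0]
width: 0.0186
gripper_force: 88.1
```

```bash
python3 - <<'E'
from h import *
go(Rd(65.9),[.4796,.2871,.290-.155]);s,R,p=cur();print(p,R.round(4).tolist(),s['moment'])
d=shot('side','s8.png');dz=p[2]-.2634
e=p+R[:,0]*.1073+R[:,1]*.0018;print('eye',e)
np.set_printoptions(linewidth=200)
for n,z in(('hi',.103),('lo',.019)):
    uv=proj(d,[e[0],e[1],z+dz]);print(n,z+dz,'pred px',uv.round(1))
    u,v=uv.round().astype(int);hs=cv2.cvtColor(d['image'],cv2.COLOR_RGB2HSV);g=cv2.cvtColor(d['image'],cv2.COLOR_RGB2GRAY)
    print(u-10,v-7);print(hs[v-7:v+16,u-10:u+11,1]);print(g[v-7:v+16,u-10:u+11])
E
```

```text
rot [ 0.02  0.01 -0.  ] shift then [ 0.1 -0.4  8.4] TCPgoal [0.48  0.287 0.29 ] world d [-0. -0. -8.] q [ 0.41  0.33  1.7   0.    1.1  -0.74] t 21.85 w 0.0186 F [-0.5 -0.7 -2. ]
[0.4798261  0.28738762 0.29843435] [[-0.9127, 0.4085, 0.0016], [0.4085, 0.9127, 0.0017], [-0.0007, 0.0022, -1.0]] [0.01094985 0.04418751 0.00137892]
eye [0.3826241  0.33286614 0.29835841]
hi 0.13803435450202095 pred px [227.6 258.2]
218 251
[[88 84 83 81 80 83 81 78 79 83 78 76 71 54 28 28 50 80 84 79 42]
 [82 86 87 78 79 83 81 84 82 84 71 52 43 31 19 25 61 79 86 82 53]
 [83 82 77 77 78 77 81 77 71 62 57 37 16 13 19 25 56 82 84 82 60]
 [82 78 78 82 77 79 74 61 40 29 24 20 17 12 15 31 62 85 84 86 61]
 [82 77 77 76 77 78 49 34 18 23 15 12 17 12 18 36 62 81 83 84 65]
 [87 83 83 83 75 56 28 18 19 13 13 19 15 14 18 41 71 80 86 86 60]
 [84 84 87 78 71 46 17 19 16 18 15 19 17 17 24 50 78 81 85 84 67]
 [88 85 84 77 75 55 19 14 12 17 17 13 12 14 19 50 82 91 89 86 71]
 [89 87 79 81 71 60 25 12 17 12 15 18 17 16 27 59 83 82 84 82 70]
 [88 84 87 78 82 61 33 18 17 17 17 20 13 16 27 62 86 84 84 85 72]
 [83 82 80 78 75 74 4
[... 5713 characters left out ...]
01]
 [ 99  98 102 103 115 129  99  98  94  91 101 113 127 141 152 154 155 158 169 198 201]
 [106  98 103 117 145 145 104  97  92  93 101 118 133 142 151 153 159 157 165 195 202]
 [108 104 107 125 152 127 102  97  97  97 110 128 145 158 158 156 156 159 166 194 203]
 [118 110 105 113 125 109 106 109 110 121 144 152 159 168 163 154 145 139 160 198 200]
 [152 142 113 113 111 109 120 148 151 145 144 139 136 142 142 138 129 125 155 196 202]
 [169 165 152 139 128 116 117 140 140 137 125 112 110 108 122 130 138 144 159 198 203]
 [139 142 138 131 120 109 102 105 111 114 105 108 113 134 158 175 182 183 186 198 203]
 [104 104 106 108 101 102 100  98 106 113 110 111 132 178 192 199 200 199 201 202 202]]
```

Eye and pin columns agree to within 0.3 px: upper eye axis about 228.9 against pin 228.9, lower about 233.6 against 233.7. Lowering slowly.

jog_arm([
  {"dx":0,"dy":-0.3,"dz":4,"ax":0,"ay":0,"az":0,"grip":1},
  {"dx":0,"dy":0,"dz":4,"ax":0,"ay":0,"az":0,"grip":1},
  {"dx":0,"dy":0,"dz":2,"ax":0,"ay":0,"az":0,"grip":1},
  {"dx":0,"dy":0,"dz":1.5,"ax":0,"ay":0,"az":0,"grip":1},
  {"dx":0,"dy":0,"dz":1.5,"ax":0,"ay":0,"az":0,"grip":1},
  {"dx":0,"dy":0,"dz":0,"ax":0,"ay":0,"az":0,"grip":1},
  {"dx":0,"dy":0,"dz":0,"ax":0,"ay":0,"az":0,"grip":1},
])

```text
clock: 22.48
position: [0.4799, 0.2869, 0.2856]
ee_rot: [0.001, 0.209, 0.978, 0.001]
contact_force: [-0.7, -0.3, -1.9]
width: 0.0187
gripper_force: 88.2
```

jog_arm([
  {"dx":0,"dy":0,"dz":2,"ax":0,"ay":0,"az":0,"grip":1},
  {"dx":0,"dy":0,"dz":2,"ax":0,"ay":0,"az":0,"grip":1},
  {"dx":0,"dy":0,"dz":2,"ax":0,"ay":0,"az":0,"grip":1},
  {"dx":0,"dy":0,"dz":1,"ax":0,"ay":0,"az":0,"grip":1},
  {"dx":0,"dy":0,"dz":0,"ax":0,"ay":0,"az":0,"grip":1},
  {"dx":0,"dy":0,"dz":0,"ax":0,"ay":0,"az":0,"grip":1},
])

```text
clock: 22.98
position: [0.4802, 0.287, 0.2787]
ee_rot: [0.001, 0.209, 0.978, 0.001]
contact_force: [2.2, -0.1, -2.2]
width: 0.0188
gripper_force: 88.1
```

jog_arm([
  {"dx":0,"dy":0,"dz":1,"ax":0,"ay":0,"az":0,"grip":1},
  {"dx":0,"dy":0,"dz":1,"ax":0,"ay":0,"az":0,"grip":1},
  {"dx":0,"dy":0,"dz":0.5,"ax":0,"ay":0,"az":0,"grip":1},
  {"dx":0,"dy":0,"dz":0,"ax":0,"ay":0,"az":0,"grip":1},
  {"dx":0,"dy":0,"dz":0,"ax":0,"ay":0,"az":0,"grip":1},
])

```text
clock: 23.4
position: [0.4802, 0.287, 0.2763]
ee_rot: [0.001, 0.209, 0.978, 0.002]
contact_force: [3.3, -1.1, -0.3]
width: 0.0191
gripper_force: 88.2
```

jog_arm([
  {"dx":0,"dy":0,"dz":1,"ax":0,"ay":0,"az":0,"grip":1},
  {"dx":0,"dy":0,"dz":0,"ax":0,"ay":0,"az":0,"grip":1},
  {"dx":0,"dy":0,"dz":0,"ax":0,"ay":0,"az":0,"grip":1},
])

```text
clock: 23.65
position: [0.4803, 0.287, 0.2758]
ee_rot: [0.002, 0.209, 0.978, 0.002]
contact_force: [3.6, -2.0, 3.7]
width: 0.0186
gripper_force: 89.1
```

Seated contact felt at the expected height. Releasing and rising.

jog_arm([
  {"dx":0,"dy":0,"dz":0,"ax":0,"ay":0,"az":0,"grip":0.75},
  {"dx":0,"dy":0,"dz":0,"ax":0,"ay":0,"az":0,"grip":0.6},
  {"dx":0,"dy":0,"dz":0,"ax":0,"ay":0,"az":0,"grip":0.55},
  {"dx":0,"dy":0,"dz":0,"ax":0,"ay":0,"az":0,"grip":0.55},
  {"dx":0,"dy":0,"dz":0,"ax":0,"ay":0,"az":0,"grip":0.55},
  {"dx":0,"dy":0,"dz":-5,"ax":0,"ay":0,"az":0,"grip":0.55},
  {"dx":0,"dy":0,"dz":-15,"ax":0,"ay":0,"az":0,"grip":0.55},
  {"dx":0,"dy":0,"dz":-30,"ax":0,"ay":0,"az":0,"grip":0.55},
  {"dx":0,"dy":0,"dz":-40,"ax":0,"ay":0,"az":0,"grip":0.55},
  {"dx":0,"dy":-30,"dz":-25,"ax":0,"ay":0,"az":0,"grip":0.55},
  {"dx":0,"dy":-40,"dz":-10,"ax":0,"ay":0,"az":0,"grip":0.55},
  {"dx":0,"dy":-40,"dz":0,"ax":0,"ay":0,"az":0,"grip":0.55},
  {"dx":0,"dy":0,"dz":0,"ax":0,"ay":0,"az":0,"grip":0.55},
])

```text
clock: 24.73
position: [0.4311, 0.1822, 0.4009]
ee_rot: [0.0, 0.21, 0.978, -0.001]
contact_force: [-0.3, -0.6, -0.8]
width: 0.0385
gripper_force: 0.0
```

```bash
python3 - <<'E'
from h import *
s,R,p=cur();print(p,s['width'],s['contact_force'])
d=shot('side','s9.png');c=np.array([.5195,.3795]);y=np.radians(65.9)
C=lambda a,b,z:np.r_[c+[a*np.cos(y)-b*np.sin(y),a*np.sin(y)+b*np.cos(y)],z]
np.set_printoptions(linewidth=230)
hs=cv2.cvtColor(d['image'],cv2.COLOR_RGB2HSV);g=cv2.cvtColor(d['image'],cv2.COLOR_RGB2GRAY)
# expected pixels of gate hung and shut: outer top edge corners, eyes
for n,P in(('free top outer',(-.109,-.092,.133)),('free top inner',(-.089,-.092,.133)),('hinge top outer',(-.109,.092,.133)),('eyehi',(-.099,.106,.116)),('eyelo',(-.099,.106,.032)),('free bot outer',(-.109,-.092,.013)),('postR top outer',(-.086,-.097,.132))):print(n,proj(d,C(*P)).round(1))
for z in(.116,.032):
    u,v=proj(d,[.3824,.3325,z]).round().astype(int);print(u-9,v-7);print(hs[v-7:v+10,u-9:u+10,1])
u,v=proj(d,C(-.099,-.092,.133)).round().astype(int);print(u-10,v-6);print(g[v-6:v+12,u-10:u+14])
E
```

```text
[0.43111832 0.18216685 0.40094264] 0.0384882000151505 [-0.33927278 -0.60499937 -0.77638765]
free top outer [231.4 210.9]
free top inner [223.4 211.9]
hinge top outer [232.9 255.3]
eyehi [229.3 266.2]
eyelo [234.4 295.2]
free bot outer [237.4 248.6]
postR top outer [222.2 211.3]
220 259
[[89 78 72 77 81 79 80 81 87 81 72 61 52 30 21 62 82 83 67]
 [80 86 74 83 87 86 85 82 81 73 42 30 28 14 27 50 82 80 74]
 [81 79 76 73 79 77 80 70 59 43 25 11 16 17 25 57 80 80 78]
 [86 82 76 74 81 72 54 38 26 20 14 13 13 14 29 55 79 81 74]
 [73 87 74 78 56 43 25 17 12 14 17 14 17 19 29 57 84 86 71]
 [48 80 77 77 64 29 24 13 14 12 17 11 11 19 42 69 83 87 78]
 [53 82 84 75 61 20 12 12 16 11 16 13 11 18 51 76 86 88 79]
 [72 80 78 75 63 34 14 14 15 16 16 14 16 19 45 77 86 84 76]
 [60 63 56 52 44 23 17 12 16 18 17 10 17 16 36 72 84 81 75]
 [27 28 29 22 21 14 15 19 14 17 14 19 15 21 40 78 82 78 81]
 [14 17 12 15 21 20 20 10 12  7 14 12 15 16 35 84 81 84 83]
 [17 14 12 12 17 18 15 19 10 14 21 12 15 17 37 74 83 82 82]
 [17 17 12 12 15 15 17 12 14 17 21 23 15 26 38 72 84 86 81]
 [11 11 16 14 12 12 19 19 22 25 3
[... 2327 characters left out ...]
9 229]
 [107 106 102 105 116 163 203 177 137 123 122 119 118 115 122 149 210 221 224 229 230 229 230 228]
 [107 109 104 100 109 151 202 178 135 123 120 113 115 114 113 133 198 215 219 224 230 229 229 229]
 [109 106 102  97 106 148 200 181 137 129 126 123 115 118 115 127 183 216 218 219 222 227 228 230]
 [105 105 104  95 103 138 187 169 139 131 132 130 125 120 118 119 181 216 217 219 218 225 229 230]
 [108 110 105  97 103 124 168 159 136 136 133 131 128 127 121 120 168 213 219 220 218 221 222 225]
 [109 105 100  99 102 119 151 156 135 133 131 130 131 126 125 115 156 213 218 219 218 220 220 221]
 [102 109  97 101  97 107 135 152 137 134 134 133 131 129 126 110 147 210 219 220 221 219 219 220]]
```

```bash
python3 -c "
from rig import manip
print(manip.sign_off())"
```

```text
the job is handed in; nothing more can be done
None
```

The job is handed in at about 25 s on the robot clock: the spray can is in the back bay, the smaller stamp is in the front bay, and the gate is seated on both pintles and shut. The drink can was not approached; the gate was checked by image pixels after release, and no verdict came back.

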